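# Rack the passed glove cartons and set the rejects aside

## Task

Rack the glove cartons that goods-in has marked with coloured dots: swing the yellow keeper arm clear of the blue rack's bay, stand every green-dot carton in it, square, in one row against the end wall, and slide the end stop up until the row is snug; only then swing the keeper back straight over the row. Put every red-dot carton in the red reject tray; leave the jar, the bottle and the marker alone.

Things in the scene. Friction and masses are not known exactly. Their poses are not given: they have to be found in the camera images.
- rack: Blue sheet-metal carton rack, fixed, 142 (x) by 396 mm (y). Origin under its centre, z up; the row runs along its own y. Floor 5 mm above the worktop. Bay between low side lips under steel guide rods: 121 mm clear between the rods, rod tops 34 mm above the worktop. Fixed end wall at its +y end, 61 mm high, inner face at y = +180 mm; bay reaches from it to the sliding stop.
- stop_face (a point): Centre of the end stop's flat grey face, which looks to the end wall (+y of the rack), 36 mm above the worktop; axes as the rack's. Plate 118 mm wide, 6 mm thick, top 64 mm above the worktop (69 mm at the bridge behind it, under the grip).
- stop_grip (a point): On the end stop's upright black grip block, on its centre, 12 mm below its top; axes as the rack's. Block 40 mm (x) by 20 mm (y), free from 69 to 112 mm above the worktop, centre 18 mm behind the stop's face (towards -y). Can be taken from above across its 20 or its 40 mm.
- stop (a joint): Travel of the end stop along the rack's y axis, m: 0 is fully back (face at y = -150 mm, 330 mm from the end wall), 0.25 is as far as it goes towards the wall (80 mm from it). It rubs with about 2.5 N and stays where it is left.
- tray: Red open plastic reject tray fixed on the worktop, 142 mm (its x) by 196 mm (its y) outside, 36 mm high, 4 mm walls and floor, rim flange 4 mm wide outside. Origin under its centre, z up.
- green_1: Small purple-blue glove carton with a round green inspection dot (26 mm, near one end of its upper side), standing on its long edge: 110 mm long (its x), 50 mm thick (its y), 60 mm high (z up). Origin at the centre of the carton, 30 mm above its underside. 100 to 170 g. Not every carton is there on every start.
- green_2: Small purple-blue glove carton with a round green inspection dot (26 mm, near one end of its upper side), standing on its long edge: 110 mm long (its x), 50 mm thick (its y), 60 mm high (z up). Origin at the centre of the carton, 30 mm above its underside. 100 to 170 g. Not every carton is there on every start.
- green_3: Small purple-blue glove carton with a round green inspection dot (26 mm, near one end of its upper side), standing on its long edge: 110 mm long (its x), 50 mm thick (its y), 60 mm high (z up). Origin at the centre of the carton, 30 mm above its underside. 100 to 170 g. Not every carton is there on every start.
- green_4: Small purple-blue glove carton with a round green inspection dot (26 mm, near one end of its upper side), standing on its long edge: 110 mm long (its x), 50 mm thick (its y), 60 mm high (z up). Origin at the centre of the carton, 30 mm above its underside. 100 to 170 g. Not every carton is there on every start.
- red_1: Small purple-blue glove carton with a round red inspection dot (26 mm, near one end of its upper side), standing on its long edge: 110 mm long (its x), 50 mm thick (its y), 60 mm high (z up). Origin at the centre of the carton, 30 mm above its underside. 100 to 170 g. Not every carton is there on every start.
- red_2: Small purple-blue glove carton with a round red inspection dot (26 mm, near one end of its upper side), standing on its long edge: 110 mm long (its x), 50 mm thick (its y), 60 mm high (z up). Origin at the centre of the carton, 30 mm above its underside. 100 to 170 g. Not every carton is there on every start.
- jar: White screw-top jar, 64 mm across, 82 mm high, a bystander behind the work; origin under its centre.
- lab_bottle: Small glass bottle with a blue cap, 57 mm across, 118 mm high, a bystander behind the work; origin under its centre.
- marker: Grey felt marker with a black cap, 130 mm long, 20 mm thick, a bystander lying on the left; origin at its underside, about at its middle.
- wall_face (a point): Centre of the inner face of the rack's fixed end wall, 36 mm above the worktop; its axes are the rack's.
- keeper (a joint): Angle of the keeper, the rack's yellow hold-down arm (15 mm wide, underside 75 mm above the worktop), on a stiff upright hinge behind the end wall, at x = 0, y = +197 mm of the rack; stays where left, about 2 N at its knob. 0: straight along the row's middle, towards -y, over the cartons. Grows as it swings clockwise seen from above; 1.57: along the end wall, towards -x; limits 0 to 1.9 rad.
- keeper_knob (a point): On the upright round black knob near the keeper arm's free end, on its axis, 105 mm above the worktop. Knob 20 mm across, free from 81 to 117 mm above the worktop, 135 mm from the hinge axis.

How it is judged:
On the way, in this order (a step that is already met when the one before it is completed fails the run):
1. the keeper arm is swung clear of the bay (value of joint keeper above 1 rad), for 0.2 s.
2. the green-dot cartons stand in a snug row between end wall and stop, the keeper still clear (x of green_1 in the frame of rack between -0.009 and 0.009 m and y of each of green_1, green_2, green_3, green_4 in the frame of stop_face above 0.02 m and y of each of green_1, green_2, green_3, green_4 in the frame of wall_face below -0.02 m and height (world z) of each of green_1, green_2, green_3, green_4 below 0.04 m and angle between each of green_1, green_2, green_3, green_4's own z axis and vertical below 0.12 rad and angle between the x axis of each of green_1, green_2, green_3, green_4 and the x axis of rack, either way round below 0.1 rad and linear speed of each of green_1, green_2, green_3, green_4 below 0.02 m/s and (distance between green_1 and green_2 below 0.0555 m or distance between green_1 and green_3 below 0.0555 m or distance between green_1 and green_4 below 0.0555 m) and x of green_2 in the frame of rack between -0.009 and 0.009 m and (distance between green_2 and green_1 below 0.0555 m or distance between green_2 and green_3 below 0.0555 m or distance between green_2 and green_4 below 0.0555 m) and x of green_3 in the frame of rack between -0.009 and 0.009 m and (distance between green_3 and green_1 below 0.0555 m or distance between green_3 and green_2 below 0.0555 m or distance between green_3 and green_4 below 0.0555 m) and x of green_4 in the frame of rack between -0.009 and 0.009 m and (distance between green_4 and green_1 below 0.0555 m or distance between green_4 and green_2 below 0.0555 m or distance between green_4 and green_3 below 0.0555 m) and y of any of green_1, green_2, green_3, green_4 in the frame of wall_face above -0.029 m and y of any of green_1, green_2, green_3, green_4 in the frame of stop_face below 0.029 m and y of stop_face in the frame of wall_face above -0.208 m and value of joint keeper above 0.8 rad), for 0.2 s.
At the end, for the whole second after the job is handed in: Green-dot cartons stand on the rack floor, within 9 mm of its middle line, 0.12 rad upright, 0.10 rad square, no gap over 4 mm from end wall to stop; keeper within 0.12 rad of straight over the row; red-dot cartons on the tray floor, centres 12 mm or more inside its walls; all at rest (x of green_1 in the frame of rack between -0.009 and 0.009 m and y of each of green_1, green_2, green_3, green_4 in the frame of stop_face above 0.02 m and y of each of green_1, green_2, green_3, green_4 in the frame of wall_face below -0.02 m and height (world z) of each of green_1, green_2, green_3, green_4 below 0.04 m and angle between each of green_1, green_2, green_3, green_4's own z axis and vertical below 0.12 rad and angle between the x axis of each of green_1, green_2, green_3, green_4 and the x axis of rack, either way round below 0.1 rad and linear speed of each of green_1, green_2, green_3, green_4, red_1, red_2 below 0.02 m/s and (distance between green_1 and green_2 below 0.0555 m or distance between green_1 and green_3 below 0.0555 m or distance between green_1 and green_4 below 0.0555 m) and x of green_2 in the frame of rack between -0.009 and 0.009 m and (distance between green_2 and green_1 below 0.0555 m or distance between green_2 and green_3 below 0.0555 m or distance between green_2 and green_4 below 0.0555 m) and x of green_3 in the frame of rack between -0.009 and 0.009 m and (distance between green_3 and green_1 below 0.0555 m or distance between green_3 and green_2 below 0.0555 m or distance between green_3 and green_4 below 0.0555 m) and x of green_4 in the frame of rack between -0.009 and 0.009 m and (distance between green_4 and green_1 below 0.0555 m or distance between green_4 and green_2 below 0.0555 m or distance between green_4 and green_3 below 0.0555 m) and y of any of green_1, green_2, green_3, green_4 in the frame of wall_face above -0.029 m and y of any of green_1, green_2, green_3, green_4 in the frame of stop_face below 0.029 m and y of stop_face in the frame of wall_face above -0.208 m and x of red_1 in the frame of tray between -0.055 and 0.055 m and y of red_1 in the frame of tray between -0.08 and 0.08 m and height (world z) of each of red_1, red_2 below 0.045 m and x of red_2 in the frame of tray between -0.055 and 0.055 m and y of red_2 in the frame of tray between -0.08 and 0.08 m and value of joint keeper below 0.12 rad); the robot touches nothing.
It fails at once if the jar is moved more than 30 mm (distance of jar from where it was at the start of the episode above 0.03 m).
It fails at once if the bottle is moved more than 30 mm (distance of lab_bottle from where it was at the start of the episode above 0.03 m).
It fails at once if the marker is moved more than 30 mm (distance of marker from where it was at the start of the episode above 0.03 m).
Of green_1, green_2, green_3, green_4 only 3 to 4 are there at a start; the rules pass over those that are not, and their reading is None.
Of red_1, red_2 only 1 to 2 are there at a start; the rules pass over those that are not, and their reading is None.
At some moment in a run one of green_1, green_2, green_3, green_4, red_1, red_2 may be knocked a few centimetres aside while the robot is not near it.
Once in a run the grip may slacken for a moment while it holds something.
It also fails if it takes over 210 s, if anything falls off the work surface, if the arm or the gripper's body presses on something with over 40 N, if the wrist force passes 120 N, or if a joint passes its speed limit or range.

## Robot

A 7-joint arm with a two-finger parallel gripper is mounted at the origin on a cart in front of the work surface, level with it; the furniture and walls round the work are solid. World frame = base frame: x ahead of the robot, y to its left, z up, the work surface at z = 0. Lengths are in m, angles in rad, forces in N, time in s.
With the tool pointing down it reaches from about 0.4 to 0.85 m from the base axis. Payload 4.5 kg.
Tool frame: the origin (TCP) lies at the very end of the fingers, on their centre line; the grasp point (between the pads) lies 19 mm behind it; z points along the fingers, y is the line along which they close (so a half turn about z gives the same grasp; the last joint's range is limited). The gripper opens to 85 mm and grips with 20 to 120 N. Pads are 22 mm wide; open, the fingers measure 114 mm over their backs; the gripper's body (76 mm by 85 mm) begins 54 mm behind the grasp point. The pads swing forward as they close: fully open they stand 13 mm farther back than shut.
Start: joints at [1.33, 0.689, -0.195, 1.565, 0.157, 0.902, -0.215], TCP at [0.17, -0.602, 0.231] pointing down, gripper open.
Joint ranges: [-3.01, 3.01], [-0.46, 2.08], [-1.47, 1.51], [0.13, 2.56], [-1, 4.14], [0.04, 2.09], [-2.66, 2.66]. Speed limits (rad/s): [2.57, 2.57, 3.14, 3.14, 3.14, 3.14, 3.14].

## Interface

Orientations are given as a rotation vector (axis times angle).
In Python, from rig import r gives the robot as it stands.
- The arm moves only by the shell command python3 shift.py 'ROWS'. ROWS is a JSON object with one list for each field, all of the same length, 1 to 12, a row being the entries at one place: jaw (the finger opening in m), x, y, z (the shift in shares of the most that a row can go, 1 being 50 mm), twist (a turn about the tool's z in units of 0.1 rad); each row shifts and turns the commanded pose from where the row before left it, along the tool's axes as they then stand; what a row does not reach is not made up. A row lasts 1/10 s, in which the tool goes at most 0.05 m and 0.15 rad, less where a joint would pass 70% of its speed; a pose out of reach is approached as far as the arm can. The fingers move at their own pace and stop on an object; the grip force is fixed at half the most. Time passes only in rows, so rows that do not move let the fingers close. It prints the time, the measured TCP pose, the force, the opening and the grip force at its end. Input that does not fit is refused with a message, and nothing moves.
- r.get_obs(): the state, without advancing time (a new reading comes with each control period).
- r.read_camera(name): name is "side" or "top" or "wrist"; returns the picture (480x640x3 uint8, red, green, blue); there is no depth.
- r.camera_info(name): a dict with "fx", "fy", "cx", "cy" (pixels), "distortion" ([k1, k2, p1, p2, k3] as OpenCV has them; the pictures are not rectified), "position" and "attitude" of the camera in the world. Camera axes: x right, y up, looking along -z (the intrinsics and any distortion apply to the point x, -y, -z); pixel columns grow to the right and rows downward; lengths in m; the calibration is good to about 2 mm. A picture is of the moment at which its call begins: read the wrist's pose just before it. camera_info takes no time and is no camera call; for the wrist camera it gives the pose at the moment of the call.
- r.close_job(): hands the job in; it is judged then, once.
The state is a dict: "time_s": time; "joints": joint angles; "qd": joint speeds; "joint_torque": joint torques, N m; "position": TCP position; "tool_rot": TCP orientation; "force": force on the tool from outside, world axes, zero at the start; "wrist_torque": the same for the moment, N m; "gripper_width": finger opening in m; "grip_force": force on a finger pad.
Only numpy, scipy, OpenCV 4.12 (cv2) and the standard library are available. Lean on these libraries where they do the work, as an engineer would, in place of code of your own. Each camera call takes 0.05 s, during which the arm holds its last target. There are 200 camera calls.

## Working session

There is one attempt and no reset: what is moved stays moved. The work goes in short steps, Python scripts to look and compute and a shell command to move; the robot and the scene stay as the last step left them, time stands still between calls to the robot, and variables do not carry over. Pictures are saved under pics/ and viewed, at most 14 in all, crops included, and the job is handed in when it is done.

```bash
ls; mkdir -p pics; python3 - <<'E'
from rig import r
import cv2
o=r.get_obs()
for k in o: print(k,o[k])
for n in("top","side"):
    print(n,r.camera_info(n)); cv2.imwrite(f"pics/{n}0.png",r.read_camera(n)[:,:,::-1])
print(r.camera_info("wrist"))
E
```

```text
pics
rig.py
shift.py
time_s 0.0
joints [ 1.32983691  0.68998637 -0.19451041  1.56637609  0.15730989  0.90250075
 -0.2151228 ]
qd [ 0.00041284 -0.00139557  0.00011468  0.00157312  0.00045303  0.0019667
  0.00118738]
joint_torque [-6.53419556e-04 -5.39590502e+01 -1.26648065e+00 -1.58540493e+01
  9.10653529e-03  9.58575314e-03 -3.02472961e-05]
position [ 0.16933684 -0.60093074  0.23047394]
tool_rot [-3.11016178e+00 -4.30090800e-01  6.32408301e-04]
force [0.14205815 0.06862567 0.20878337]
wrist_torque [-0.01053016 -0.00431103 -0.01298091]
grip_force 0.0
gripper_width 0.08519334826332704
top {'fx': 458.7686939873804, 'fy': 458.7686939873804, 'cx': 317.13176058459766, 'cy': 239.54560175734838, 'distortion': array([-0.0252551,  0.       ,  0.       ,  0.       ,  0.       ]), 'position': array([0.37970993, 0.05375298, 1.36260311]), 'attitude': array([ 0.13173308, -0.15515049, -1.55566274])}
side {'fx': 467.88643362049237, 'fy': 467.88643362049237, 'cx': 330.51227625286367, 'cy': 239.309719717868, 'distortion': array([-0.01066504,  0.        ,  0.        ,  0.        ,  0.        ]), 'position': array([-0.40083937,  0.54591957,  0.67699675]), 'attitude': array([ 0.69078482, -1.09761807, -1.83182203])}
{'fx': 395.5218771523452, 'fy': 395.5218771523452, 'cx': 312.9227416517496, 'cy': 243.456414202198, 'distortion': array([-0.06824167,  0.        ,  0.        ,  0.        ,  0.        ]), 'position': array([ 0.24891506, -0.57837542,  0.37216632]), 'attitude': array([-0.27538576,  0.21107555, -1.28315557])}
```
View pics/top0.png

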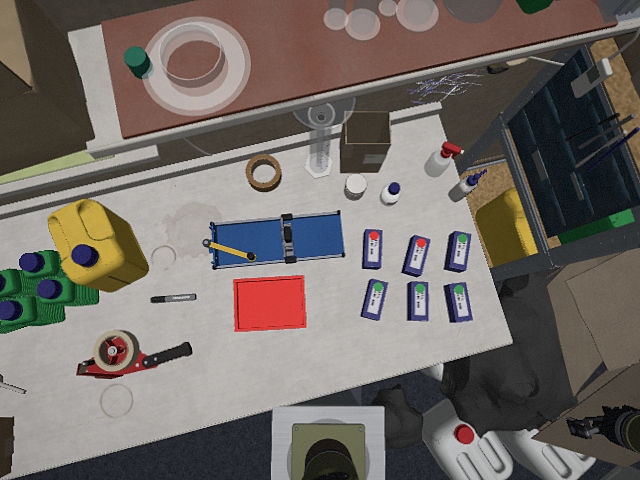

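View pics/side0.png

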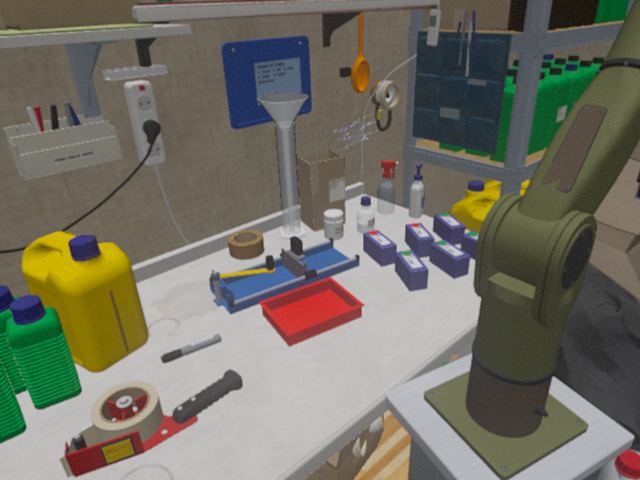

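Top view: rack near (277,240) with its end wall on the left and hinge at (206,242). The knob is at (252,257), the stop at (290,240) and the tray at (270,303). Red dots are at (373,235) and (420,243). Green dots are at (461,237), (377,286), (421,288) and (457,289). The jar, bottle and marker are all clear of the work.

```bash
cat > h.py <<'E'
import numpy as np, cv2
from rig import r
from scipy.spatial.transform import Rotation as R
def ray(ci,px,z):
    K=np.array([[ci['fx'],0,ci['cx']],[0,ci['fy'],ci['cy']],[0,0,1]])
    u=cv2.undistortPoints(np.array(px,float).reshape(-1,1,2),K,ci['distortion']).reshape(-1,2)
    d=np.c_[u[:,0],-u[:,1],-np.ones(len(u))]@R.from_rotvec(ci['attitude']).as_matrix().T
    p=ci['position']; return p+d*((z-p[2])/d[:,2])[:,None]
def look(name,save=None):
    ci=r.camera_info(name); im=r.read_camera(name)
    if save: cv2.imwrite('pics/'+save,im[:,:,::-1])
    return ci,im,cv2.cvtColor(im,cv2.COLOR_RGB2HSV)
def mask(hsv,lo,hi): return cv2.inRange(hsv,np.array(lo),np.array(hi))
def blobs(m,amin,amax=1e9):
    c,_=cv2.findContours(m,cv2.RETR_EXTERNAL,cv2.CHAIN_APPROX_NONE)
    return [k for k in c if amin<cv2.contourArea(k)<amax]
def rect(ci,c,z):
    p=ray(ci,c.reshape(-1,2),z)[:,:2]
    (x,y),(w,h),a=cv2.minAreaRect((p*1000).astype(np.float32))
    if w<h: w,h,a=h,w,a+90
    return x/1000,y/1000,w,h,(a+90)%180-90   # long axis angle deg
def go(x,y,z,yaw=None):
    """tool-axis shift to (x,y,z); yaw: world heading (deg) wanted of tool x axis mod 180"""
    o=r.get_obs(); M=R.from_rotvec(o['tool_rot']).as_matrix()
    d=M.T@(np.array([x,y,z])-o['position'])
    h=np.degrees(np.arctan2(M[1,0],M[0,0])); t=0
    if yaw is not None: t=-np.radians((yaw-h+90)%180-90)
    print('shift mm',np.round(d*1000,1),'turn',round(t,3),'| pos',np.round(o['position']*1000,1),'xhead',round(h,1),'tilt',np.round(np.degrees(M[:2,2]),2),'w',round(o['gripper_width']*1000,1),'t',round(o['time_s'],1))
E
python3 - <<'E'
from h import *
ci,im,hsv=look('top')
for px in [(225,240),(260,230),(363,262),(370,270),(270,300),(373,235),(461,237),(252,257),(236,250)]: print(px,hsv[px[1],px[0]])
cv2.imwrite('pics/crop.png',cv2.resize(im[190:345,195:495,::-1],None,fx=2.6,fy=2.6,interpolation=cv2.INTER_CUBIC))
E
```

```text
(225, 240) [108 173 131]
(260, 230) [108 165 131]
(363, 262) [119 193  29]
(370, 270) [ 11  10 202]
(270, 300) [  0 183 220]
(373, 235) [  1 190 220]
(461, 237) [ 67 149 147]
(252, 257) [130  31  25]
(236, 250) [ 22 183 224]
```

View pics/crop.png

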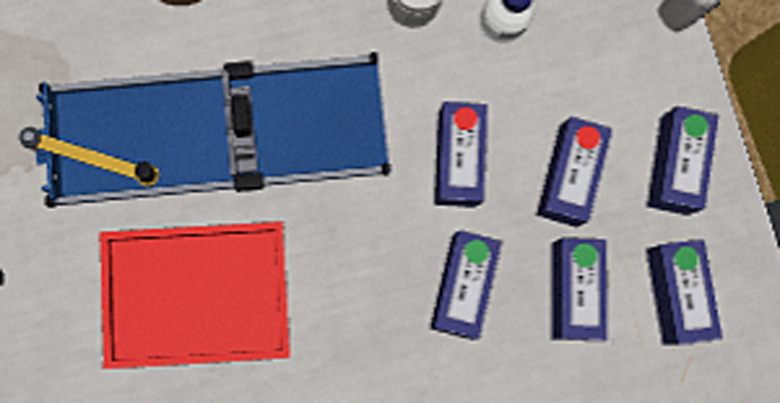

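Enlarged view: rack posts at crop (43,90), (374,58), (387,170) and (50,203), knob at (146,173), grip at (241,115). The six cartons stand apart, with all dots at their far (top) ends.

```bash
cat >> h.py <<'E'
def cartons(ci,im,hsv,amin=250):
    """purple top faces joined with label+dot, on z=.06"""
    m=mask(hsv,(112,60,60),(135,255,255)); out=[]
    for c in blobs(cv2.morphologyEx(m,cv2.MORPH_CLOSE,np.ones((3,3))),amin):
        h=cv2.convexHull(c); q=rect(ci,h,.06)
        k=np.zeros(m.shape,np.uint8); cv2.drawContours(k,[h],-1,255,-1)
        g=cv2.countNonZero(mask(hsv,(50,100,70),(85,255,255))&k); e=cv2.countNonZero((mask(hsv,(0,150,120),(8,255,255))|mask(hsv,(172,150,120),(180,255,255)))&k)
        out.append((q,g,e)); print('carton',np.round(q[:2],4),np.round(q[2:],1),'green' if g>e else 'red',g,e)
    return out
E
python3 - <<'E'
from h import *
ci,im,hsv=look('top')
cartons(ci,im,hsv)
m=mask(hsv,(100,120,90),(112,255,255)); m[:,:200]=0;m[:,350:]=0;m[:200]=0;m[280:]=0
m=cv2.morphologyEx(m,cv2.MORPH_CLOSE,np.ones((15,15)))
for c in blobs(m,500): print('blue',np.round(rect(ci,c,.005),4))
pc=np.array([(43,90),(374,58),(387,170),(50,203)])/2.6+[195,190]-.5
p=ray(ci,pc,.034)[:,:2]; print('posts',np.round(p,4),p.mean(0),np.linalg.norm(p-np.roll(p,-1,0),axis=1))
m=mask(hsv,(0,150,100),(8,255,255))|mask(hsv,(172,150,100),(180,255,255))
for c in blobs(m,1500,9000): print('tray',np.round(rect(ci,c,.036),4))
c2=lambda a,b:(a/2.6+194.5,b/2.6+189.5)
print('knob',ray(ci,c2(146,172),.117),'hinge',ray(ci,c2(30,137),.085),'grip',ray(ci,c2(241,108),.112))
E
```

```text
carton [ 0.4466 -0.3725] [107.7  48.6   8.1] green 61 0
carton [ 0.4478 -0.255 ] [108.3  45.9  -1.6] green 63 0
carton [ 0.4521 -0.1282] [109.4  48.9 -14.2] green 62 0
carton [0.5688 0.7122] [62.3 55.6 -7.5] red 0 0
carton [ 0.5805 -0.2532] [109.4  49.4 -15.8] red 0 58
carton [ 0.5948 -0.3783] [109.6  49.2 -11.3] green 56 0
carton [ 0.5994 -0.1247] [108.7  49.2  -0.9] red 0 59
blue [ 6.290000e-01  1.591000e-01  4.010583e+02  1.315047e+02 -8.594480e+01]
posts [[ 0.6683  0.3491]
 [ 0.7105 -0.0275]
 [ 0.5808 -0.0423]
 [ 0.5392  0.3347]] [0.62471482 0.15350947] [0.37900655 0.13048204 0.37929638 0.12988149]
tray [ 4.393000e-01  1.708000e-01  2.016988e+02  1.489476e+02 -8.602810e+01]
knob [[0.56324825 0.21782018 0.117     ]] hinge [[0.60488262 0.34920929 0.085     ]] grip [[0.63425419 0.11950086 0.112     ]]
```

```bash
python3 -c "
from h import *
go(.55,-.25,.231,6.3);go(.563,.218,.2,6.3)"
```

```text
shift mm [ 461.6 -234.7    0. ] turn 0.165 | pos [ 169.5 -601.2  230.8] xhead 15.7 tilt [-0.02  0.06] w 85.5 t 0.2
shift mm [ 601.1 -681.6   31.5] turn 0.165 | pos [ 169.5 -601.2  230.8] xhead 15.7 tilt [-0.02  0.06] w 85.5 t 0.2
```

Units first: shifts go in shares of 50 mm and turns go in units of 0.1 rad. So 0.0825 rad is 0.825.

```bash
python3 shift.py '{"jaw": [0.085,0.085],"x": [0,0],"y": [0,0],"z": [0,0],"twist": [0.825,0.825]}'; python3 -c "
from h import *
go(.5,-.25,.231,6.3);go(.48,.2,.231,6.3)"
```

```text
time_s: 0.4
position: [0.1695, -0.6014, 0.231]
tool_rot: [-3.137, -0.167, -0.0]
force: [0.2, -0.2, 0.4]
gripper_width: 0.0851
grip_force: 0.0
shift mm [ 3.659e+02 -3.143e+02  2.000e-01] turn -0.004 | pos [ 169.5 -601.4  231. ] xhead 6.1 tilt [0.   0.03] w 85.1 t 0.4
shift mm [ 3.938e+02 -7.638e+02  5.000e-01] turn -0.004 | pos [ 169.5 -601.4  231. ] xhead 6.1 tilt [0.   0.03] w 85.1 t 0.4
```

Scaled: 0.0366 m is 0.732, -0.0314 m is -0.628.

```bash
python3 shift.py '{"jaw": [0.085,0.085,0.085,0.085,0.085,0.085,0.085,0.085,0.085,0.085],"x": [0.732,0.732,0.732,0.732,0.732,0.732,0.732,0.732,0.732,0.732],"y": [-0.628,-0.628,-0.628,-0.628,-0.628,-0.628,-0.628,-0.628,-0.628,-0.628],"z": [0,0,0,0,0,0,0,0,0,0],"twist": [0,0,0,0,0,0,0,0,0,0]}'; python3 shift.py '{"jaw": [0.085,0.085,0.085,0.085,0.085,0.085,0.085,0.085,0.085,0.085,0.085],"x": [0.06,0.06,0.06,0.06,0.06,0.06,0.06,0.06,0.06,0,0],"y": [-0.9,-0.9,-0.9,-0.9,-0.9,-0.9,-0.9,-0.9,-0.9,0,0],"z": [0,0,0,0,0,0,0,0,0,0,0],"twist": [0,0,0,0,0,0,0,0,0,0,0]}'; python3 - <<'E'
from h import *
go(.563,.218,.2,6.3)
ci,im,hsv=look('wrist','w1.png'); print(ci['position'])
E
```

```text
time_s: 1.4
position: [0.5001, -0.2477, 0.2313]
tool_rot: [3.137, 0.172, -0.0]
force: [1.8, -0.1, -0.9]
gripper_width: 0.0852
grip_force: 0.0
time_s: 2.5
position: [0.481, 0.1574, 0.2311]
tool_rot: [3.136, 0.178, -0.001]
force: [0.4, 0.1, -0.4]
gripper_width: 0.0852
grip_force: 0.0
shift mm [ 88.3 -51.   31.1] turn 0.003 | pos [481.  157.4 231.1] xhead 6.5 tilt [-0.02 -0.01] w 85.2 t 2.5
[0.56310902 0.16721514 0.37270783]
```

View pics/w1.png

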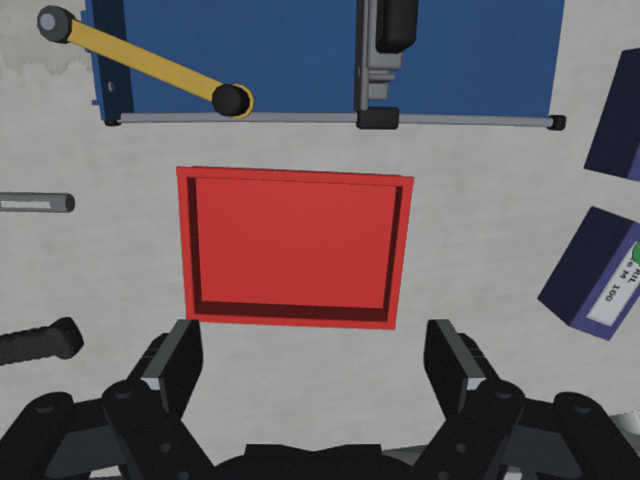

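Wrist view: knob top at (230,97), hinge top at (54,23), near rod from (118,118) to (550,122). Tray rim corners are at (178,167), (413,178), (395,329) and (187,319).

```bash
python3 - <<'E'
from h import *
ci=r.camera_info('wrist')
k=ray(ci,(229,96),.117)[0]; h=ray(ci,(54,23),.085)[0]
p=ray(ci,[(112,121),(557,122)],.034); d=p[0]-p[1]
print('knob',k,'hinge',h,np.linalg.norm((k-h)[:2])); print('posts',p,np.linalg.norm(d),'yaw',np.degrees(np.arctan2(-d[0],d[1])))
t=ray(ci,[(178,167),(413,178),(395,329),(187,319)],.036);print('tray',t.mean(0),t)
print('face', ray(ci,[(357,110),(357,10)],.064))
go(*k[:2],.2)
E
```

```text
knob [0.56717642 0.21734429 0.117     ] hinge [0.60489589 0.34652983 0.085     ] 0.13457957643781157
posts [[ 0.53936428  0.33175024  0.034     ]
 [ 0.58077797 -0.04061883  0.034     ]] 0.3746649407466017 yaw 6.3461711481124565
tray [0.43977882 0.16936907 0.036     ] [[0.50666374 0.27446442 0.036     ]
 [0.51920017 0.07405959 0.036     ]
 [0.37241379 0.06346559 0.036     ]
 [0.36083756 0.26548668 0.036     ]]
face [[0.5682915  0.13263136 0.064     ]
 [0.63569474 0.14201113 0.064     ]]
shift mm [ 92.2 -52.   31. ] turn 0 | pos [481.3 155.5 231.1] xhead 6.3 tilt [-0.03 -0.06] w 84.9 t 2.5
```

Scaled: 0.0462 m is 0.924, 0.046 m is 0.92.

```bash
python3 shift.py '{"jaw": [0.085,0.085,0.085,0.085,0.085,0.085,0.02,0.005,0.005,0.005,0.005,0.005],"x": [0.92,0.924,0,0,0,0,0,0,0,0,0,0],"y": [-0.52,-0.52,0,0,0,0,0,0,0,0,0,0],"z": [0,0,0.9,0.9,0.9,0,0,0,0,0,0,0],"twist": [0,0,0,0,0,0,0,0,0,0,0,0]}'; python3 -c "
from h import *
go(.5672,.2175,.093)"
```

```text
time_s: 3.75
position: [0.5659, 0.2201, 0.0995]
tool_rot: [-3.128, -0.175, -0.014]
force: [1.1, 7.8, 6.0]
gripper_width: 0.0177
grip_force: 58.4
shift mm [1.  2.8 6.5] turn 0 | pos [565.9 220.1  99.5] xhead 6.4 tilt [0.5 0.5] w 17.7 t 3.8
```

Scaled: -0.0198 m is -0.396, -0.0191 m is -0.382.

```bash
python3 shift.py '{"jaw": [0.005,0.005,0.005,0.005,0.005,0.005,0.005,0.005,0.005],"x": [-0.36,-0.326,-0.288,-0.242,-0.19,-0.136,-0.076,0,0],"y": [-0.186,-0.238,-0.284,-0.324,-0.358,-0.382,-0.396,0,0],"z": [0,0,0,0,0,0,0,0,0],"twist": [0,0,0,0,0,0,0,0,0]}'; python3 -c "
from h import *
go(.474,.318,.1)
p=r.get_obs()['position'][:2]-[.6049,.348]; print(np.radians(276.35)-np.arctan2(p[1],p[0])%(2*np.pi), np.linalg.norm(p))"
```

```text
time_s: 4.65
position: [0.462, 0.3141, 0.0989]
tool_rot: [3.134, 0.182, -0.02]
force: [-18.9, -0.6, 28.8]
gripper_width: 0.0169
grip_force: 58.7
shift mm [12.3 -2.5 -1.2] turn 0 | pos [462.  314.1  98.9] xhead 6.6 tilt [-0.71 -0.16] w 16.9 t 4.7
1.4488099139694528 0.14685709913286712
```

Scaled: -0.045 m is -0.9.

```bash
python3 shift.py '{"jaw": [0.04,0.085,0.085,0.085,0.085,0.085,0.085],"x": [0,0,0,0,0,0,0],"y": [0,0,0,0,0,0,0],"z": [0,0,0,0,-0.9,-0.9,0],"twist": [0,0,0,0,0,0,0]}'; python3 -c "
from h import *
go(.6289,.1222,.16,6.35)"
```

```text
time_s: 5.35
position: [0.4742, 0.3154, 0.1915]
tool_rot: [-3.131, -0.17, -0.015]
force: [1.1, 1.0, -0.3]
gripper_width: 0.0851
grip_force: 0.0
shift mm [132.5 209.   31.7] turn -0.002 | pos [474.2 315.4 191.5] xhead 6.2 tilt [0.54 0.37] w 85.1 t 5.3
```

Scaled: 0.0418 m is 0.836, 0.0265 m is 0.53.

```bash
python3 shift.py '{"jaw": [0.085,0.085,0.085,0.085,0.085,0.085,0.085],"x": [0.53,0.53,0.53,0.53,0.53,0,0],"y": [0.836,0.836,0.836,0.836,0.836,0,0],"z": [0,0,0,0,0.24,0,0],"twist": [0,0,0,0,0,0,0]}';  python3 - <<'E'
from h import *
go(.6289,.1222,.085,6.35)
ci,im,hsv=look('top','t2.png')
y=mask(hsv,(18,120,150),(30,255,255)); y[:,:200]=0;y[:,350:]=0
for c in blobs(y,40): 
    q=rect(ci,c,.08)
    if abs(q[0]-.55)<.2: print(np.round(q,3))
E
```

```text
time_s: 6.05
position: [0.6245, 0.1186, 0.1732]
tool_rot: [3.136, 0.166, -0.003]
force: [0.0, 1.1, -0.2]
gripper_width: 0.085
grip_force: 0.0
shift mm [ 4.9 -3.2 88.2] turn -0.005 | pos [624.5 118.6 173.2] xhead 6.1 tilt [-0.09 -0.06] w 85.0 t 6.0
[  0.537   0.331 118.253  15.745  15.581]
```

View pics/t2.png

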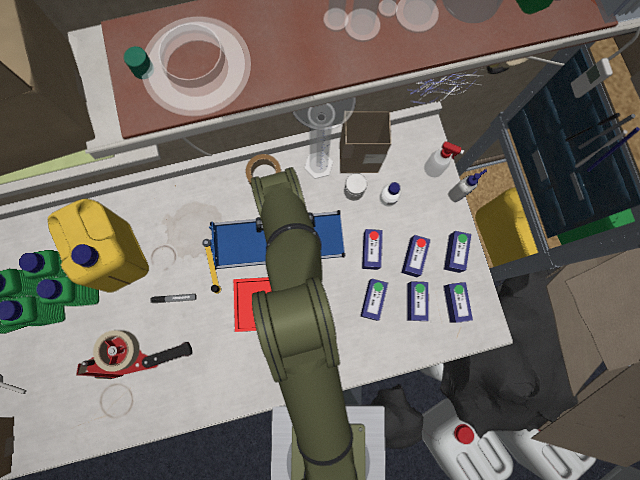

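The keeper now points towards the robot (knob at (216,289)), at about 1.41 rad, and nothing else has moved. Next I take the stop's grip.

```bash
python3 shift.py '{"jaw": [0.085,0.085,0.085,0.085,0.03,0.005,0.005,0.005,0.005,0.005],"x": [0.1,0,0,0,0,0,0,0,0,0],"y": [-0.06,0,0,0,0,0,0,0,0,0],"z": [0.6,0.6,0.52,0,0,0,0,0,0,0],"twist": [0,0,0,0,0,0,0,0,0,0]}'; python3 -c "
from h import *
go(.6289,.1222,.086)"
```

```text
time_s: 7.1
position: [0.6298, 0.1239, 0.0898]
tool_rot: [3.137, 0.171, 0.003]
force: [-1.1, -0.6, 6.2]
gripper_width: 0.0187
grip_force: 59.6
shift mm [-1.1  1.6  3.8] turn 0 | pos [629.8 123.9  89.8] xhead 6.2 tilt [ 0.1  -0.02] w 18.7 t 7.1
```

```bash
python3 shift.py '{"jaw": [0.005,0.005,0.005,0.005,0.005,0.005,0.005,0.005],"x": [0,0,0,0,0,0,0,0],"y": [0.5,0.6,0.6,0.6,0.3,0.12,0,0],"z": [0,0,0,0,0,0,0,0],"twist": [0,0,0,0,0,0,0,0]}'; python3 -c "
from h import *
p=r.get_obs()['position'][:2]-[.6255,.153];c,s=.9939,.1106
print('rack xy',c*p[0]+s*p[1],-s*p[0]+c*p[1])"
```

```text
time_s: 7.9
position: [0.6443, -0.0126, 0.0898]
tool_rot: [3.135, 0.17, 0.002]
force: [-1.9, -2.8, 7.0]
gripper_width: 0.0184
grip_force: 59.8
rack xy 0.00041185312255701337 -0.16670250573672252
```

```bash
python3 shift.py '{"jaw": [0.04,0.085,0.085,0.085,0.085,0.085],"x": [0,0,0,0,0,0],"y": [0,0,0,0,0,0],"z": [0,0,0,-0.8,-0.8,0],"twist": [0,0,0,0,0,0]}'; python3 - <<'E'
from h import *
cartons(*look('top'))
go(.5994,-.1247,.17,-.9)
E
```

```text
time_s: 8.5
position: [0.6481, -0.0103, 0.1741]
tool_rot: [-3.137, -0.172, -0.018]
force: [0.8, -0.6, -0.2]
gripper_width: 0.085
grip_force: 0.0
carton [ 0.4464 -0.3726] [108.1  48.6   8.1] green 62 0
carton [ 0.4478 -0.255 ] [108.2  45.9  -1.6] green 62 0
carton [0.5688 0.7122] [62.3 55.6 -7.5] red 0 0
carton [ 0.5776 -0.249 ] [117.3  55.9 -16. ] red 0 57
carton [ 0.5903 -0.3774] [118.8  49.2 -11.3] green 56 0
shift mm [-59.1 108.5   1.1] turn 0.126 | pos [646.2 -10.4 171.5] xhead 6.3 tilt [0.37 0.03] w 84.7 t 8.6
```

```bash
python3 - <<'E'
s=open('h.py').read()
s=s.replace("    d=M.T@(np","    DD\n").split("    DD\n")
s=s[0]+s[1].split("\n",1)[1].replace("    print('shift mm'","    d=R.from_euler('z',-t).as_matrix()@M.T@(np.array([x,y,z])-o['position'])\n    print('turn then shift mm'")
s+='''
RC=np.array([.6255,.153]);RY=6.35; TC=np.array([.4395,.170]);TY=3.6
def rk(x,y,C=RC,yaw=RY):
    a=np.radians(yaw); return C+np.array([np.cos(a)*x-np.sin(a)*y,np.sin(a)*x+np.cos(a)*y])
'''
open('h.py','w').write(s)
E
python3 -c "
from h import *
go(.5994,-.1247,.028,-.9)"
```

```text
turn then shift mm [-46.  115.1 143.1] turn 0.126 | pos [646.2 -10.4 171.5] xhead 6.3 tilt [0.37 0.03] w 84.7 t 8.6
```

Scaled: 0.0384 m is 0.768, -0.0153 m is -0.306, 0.126 rad is 1.26.

```bash
python3 shift.py '{"jaw": [0.085,0.085,0.085,0.085,0.085,0.085],"x": [0,-0.306,-0.306,-0.306,0,0],"y": [0,0.768,0.768,0.768,0,0],"z": [0,0,0,0,0,0.8],"twist": [1.26,0,0,0,0,0]}'; python3 -c "
from h import *
go(.5994,-.1247,.028,-.9)"
```

```text
time_s: 9.15
position: [0.5993, -0.1278, 0.1315]
tool_rot: [3.139, -0.031, 0.015]
force: [1.7, -0.1, -0.0]
gripper_width: 0.0852
grip_force: 0.0
turn then shift mm [ -0.9  -3.3 103.5] turn -0.004 | pos [ 599.3 -127.8  131.5] xhead -1.1 tilt [ 0.53 -0.13] w 85.2 t 9.2
```

Scaled: 0.035 m is 0.7, 0.03 m is 0.6.

```bash
python3 shift.py '{"jaw": [0.085,0.085,0.085,0.085,0.045,0.03,0.03,0.03,0.03],"x": [0,0,0,0,0,0,0,0,0],"y": [-0.06,0,0,0,0,0,0,0,0],"z": [0.7,0.7,0.6,0,0,0,0,0,0],"twist": [0,0,0,0,0,0,0,0,0]}'; python3 shift.py '{"jaw": [0.03,0.03,0.03,0.03],"x": [0,0,0,0],"y": [0,0,0,0],"z": [-1,-1,-0.4,0],"twist": [0,0,0,0]}'; python3 -c "
from h import *
go(*rk(0,-.042,TC,TY),.14,TY)"
```

```text
time_s: 10.05
position: [0.5978, -0.1226, 0.0306]
tool_rot: [3.141, -0.026, 0.006]
force: [0.5, -0.5, 6.9]
gripper_width: 0.0491
grip_force: 63.2
time_s: 10.45
position: [0.5989, -0.1226, 0.153]
tool_rot: [3.14, -0.026, 0.013]
force: [1.1, 0.5, -2.4]
gripper_width: 0.0489
grip_force: 62.8
turn then shift mm [-140.8 -260.1   11.3] turn -0.079 | pos [ 598.9 -122.6  153. ] xhead -0.9 tilt [ 0.48 -0.07] w 48.9 t 10.4
```

Scaled: -0.0372 m is -0.744, -0.0201 m is -0.402, -0.079 rad is -0.79.

```bash
python3 shift.py '{"jaw": [0.03,0.03,0.03,0.03,0.03,0.03,0.03,0.03,0.03,0.03],"x": [0,-0.402,-0.402,-0.402,-0.402,-0.402,-0.402,-0.402,0,0],"y": [0,-0.744,-0.744,-0.744,-0.744,-0.744,-0.744,-0.744,0,0],"z": [0,0,0,0,0,0,0,0,0,0],"twist": [-0.79,0,0,0,0,0,0,0,0,0]}'; python3 -c "
from h import *
go(*rk(0,-.042,TC,TY),.036,TY)"
```

```text
time_s: 11.45
position: [0.4384, 0.1298, 0.148]
tool_rot: [3.139, 0.104, -0.002]
force: [0.2, -0.7, -1.3]
gripper_width: 0.049
grip_force: 62.7
turn then shift mm [  3.8   1.9 112. ] turn 0.003 | pos [438.4 129.8 148. ] xhead 3.8 tilt [-0.08 -0.02] w 49.0 t 11.4
```

```bash
python3 shift.py '{"jaw": [0.03,0.03,0.03,0.03,0.03,0.062,0.062,0.062,0.062,0.062,0.085,0.085],"x": [0.08,0,0,0,0,0,0,0,0,0,0,0],"y": [0.04,0,0,0,0,0,0,0,0,0,0,0],"z": [0.8,0.8,0.5,0.12,0,0,0,0,-0.8,-1,-0.9,0],"twist": [0,0,0,0,0,0,0,0,0,0,0,0]}'; python3 - <<'E'
from h import *
go(.5805,-.2532,.17,-15.8)
E
```

```text
time_s: 12.65
position: [0.4469, 0.1281, 0.1781]
tool_rot: [-3.136, -0.098, -0.018]
force: [1.1, 0.8, -0.6]
gripper_width: 0.0848
grip_force: 0.0
turn then shift mm [232.3 330.6   8. ] turn 0.338 | pos [446.9 128.1 178.1] xhead 3.6 tilt [0.64 0.23] w 84.8 t 12.7
```

```bash
python3 shift.py '{"jaw": [0.085,0.085,0.085,0.085,0.085,0.085,0.085,0.085,0.085,0.085],"x": [0,0,0,0.516,0.516,0.516,0.516,0.516,0.516,0.516],"y": [0,0,0,0.734,0.734,0.734,0.734,0.734,0.734,0.734],"z": [0,0,0,0,0,0,0,0,0,0],"twist": [1.13,1.13,1.12,0,0,0,0,0,0,0]}'; python3 shift.py '{"jaw": [0.085,0.085,0.085,0.085],"x": [0.516,0.516,0,0],"y": [0.734,0.734,0,0],"z": [0,0,0.6,0],"twist": [0,0,0,0]}';python3 - <<'E'
from h import *
go(.5805,-.2532,.028,-15.8)
cartons(*look('top'))
ci,im,hsv=look('wrist'); cartons(ci,im,hsv,2000)
E
```

```text
time_s: 13.65
position: [0.5475, -0.1709, 0.1725]
tool_rot: [-3.112, 0.431, 0.0]
force: [1.1, 0.1, -1.6]
gripper_width: 0.0849
grip_force: 0.0
time_s: 14.05
position: [0.5743, -0.2543, 0.1392]
tool_rot: [-3.11, 0.435, 0.011]
force: [-1.0, 1.5, -0.5]
gripper_width: 0.0852
grip_force: 0.0
turn then shift mm [  6.5  -2.7 111.2] turn -0.002 | pos [ 574.3 -254.3  139.2] xhead -15.9 tilt [-0.38  0.12] w 85.2 t 14.1
carton [ 0.452  -0.1284] [109.6  49.  -14.6] green 62 0
carton [0.5688 0.7122] [62.3 55.6 -7.5] red 0 0
carton [ 0.4495 -0.2555] [108.9  48.5  -1.6] green 940 0
carton [ 0.4623 -0.3694] [78.6 48.7  7.9] green 985 0
carton [ 0.5797 -0.254 ] [109.   49.2 -15.7] red 0 1593
carton [ 0.5941 -0.3775] [108.   48.9 -11.4] green 1801 0
```

Scaled: 0.038 m is 0.76, 0.035 m is 0.7.

```bash
python3 shift.py '{"jaw": [0.085,0.085,0.085,0.085,0.045,0.03,0.03,0.03,0.03],"x": [0.1,0,0,0,0,0,0,0,0],"y": [-0.04,0,0,0,0,0,0,0,0],"z": [0.7,0.7,0.76,0,0,0,0,0,0],"twist": [0,0,0,0,0,0,0,0,0]}'; python3 shift.py '{"jaw": [0.03,0.03,0.03,0.03],"x": [0,0,0,0],"y": [0,0,0,0],"z": [-1,-1,-0.4,0],"twist": [0,0,0,0]}'; python3 -c "
from h import *
go(*rk(0,.042,TC,TY),.15,TY)"
```

```text
time_s: 15.05
position: [0.5847, -0.254, 0.0376]
tool_rot: [3.111, -0.431, 0.008]
force: [0.3, 0.8, 7.3]
gripper_width: 0.0488
grip_force: 64.2
time_s: 15.45
position: [0.5856, -0.2546, 0.1601]
tool_rot: [3.109, -0.431, 0.016]
force: [-0.2, 0.2, -1.7]
gripper_width: 0.049
grip_force: 63.3
turn then shift mm [-119.3 -475.     6.9] turn -0.338 | pos [ 585.6 -254.6  160.1] xhead -15.8 tilt [ 0.54 -0.21] w 49.0 t 15.4
```

```bash
python3 shift.py '{"jaw": [0.03,0.03,0.03,0.03,0.03,0.03,0.03,0.03,0.03],"x": [0,0,0,-0.198,-0.198,-0.198,-0.198,-0.198,-0.198],"y": [0,0,0,-0.792,-0.792,-0.792,-0.792,-0.792,-0.792],"z": [0,0,0,0,0,0,0,0,0],"twist": [-1.13,-1.13,-1.12,0,0,0,0,0,0]}'; python3 shift.py '{"jaw": [0.03,0.03,0.03,0.03,0.03,0.03,0.03,0.03],"x": [-0.198,-0.198,-0.198,-0.198,-0.198,-0.198,0,0],"y": [-0.792,-0.792,-0.792,-0.792,-0.792,-0.792,0,0],"z": [0,0,0,0,0,0,0,0],"twist": [0,0,0,0,0,0,0,0]}'; python3 -c "
from h import *
go(*rk(.004,.042,TC,TY),.042,TY)"
```

```text
time_s: 16.35
position: [0.5072, -0.0184, 0.1543]
tool_rot: [-3.14, -0.098, 0.001]
force: [1.2, 0.9, -1.8]
gripper_width: 0.0492
grip_force: 49.6
time_s: 17.15
position: [0.4333, 0.2144, 0.1543]
tool_rot: [3.14, 0.104, -0.001]
force: [-0.1, -1.1, -1.3]
gripper_width: 0.0486
grip_force: 68.6
turn then shift mm [  7.4   2.7 112.3] turn 0.003 | pos [433.3 214.4 154.3] xhead 3.8 tilt [-0.04 -0.02] w 48.6 t 17.1
```

```bash
python3 shift.py '{"jaw": [0.03,0.03,0.03,0.03,0.03,0.062,0.062,0.062,0.062,0.062,0.085,0.085],"x": [0.14,0,0,0,0,0,0,0,0,0,0,0],"y": [0.06,0,0,0,0,0,0,0,0,0,0,0],"z": [0.8,0.8,0.5,0.12,0,0,0,0,-0.8,-1,-0.9,0],"twist": [0,0,0,0,0,0,0,0,0,0,0,0]}'; python3 - <<'E'
from h import *
go(.452,-.1284,.17,-14.4)
ci,im,hsv=look('wrist','w3.png');cartons(ci,im,hsv,2000)
E
```

```text
time_s: 18.35
position: [0.4448, 0.2125, 0.1841]
tool_rot: [-3.135, -0.098, -0.016]
force: [0.9, 1.3, -0.1]
gripper_width: 0.0849
grip_force: 0.0
turn then shift mm [ 91.6 328.5  12.2] turn 0.314 | pos [444.8 212.5 184.1] xhead 3.6 tilt [0.59 0.32] w 84.9 t 18.4
carton [0.4372 0.2097] [109.9  49.5   3.8] red 0 1119
carton [0.4444 0.1262] [110.3  49.9   1.8] red 0 1112
```

View pics/w3.png

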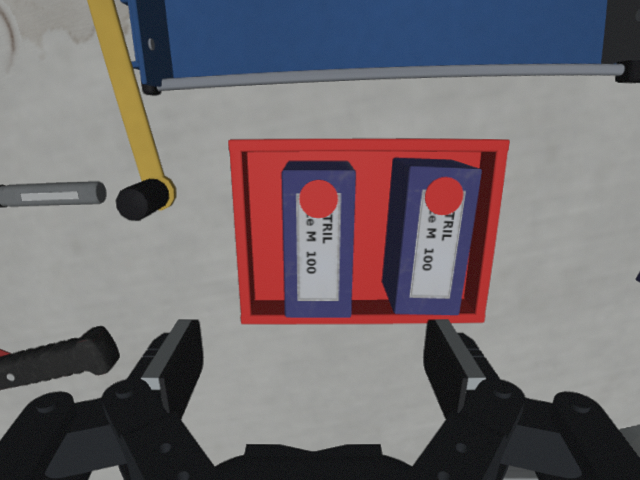

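Both red cartons stand upright inside the tray, at (318,240) and (437,240). Now the greens.

Scaled: 0.0411 m is 0.822, 0.025 m is 0.5, 0.105 rad is 1.05.

```bash
python3 shift.py '{"jaw": [0.085,0.085,0.085,0.085,0.085,0.085,0.085,0.085,0.085,0.085,0.085,0.085],"x": [0,0,0,0.228,0.228,0.228,0.228,0.228,0.228,0.228,0.228,0],"y": [0,0,0,0.822,0.822,0.822,0.822,0.822,0.822,0.822,0.822,0],"z": [0,0,0,0,0,0,0,0,0,0,0,0.5],"twist": [1.05,1.05,1.04,0,0,0,0,0,0,0,0,0]}'; python3 shift.py '{"jaw": [0.085,0.085],"x": [0,0],"y": [0,0],"z": [0.3,0],"twist": [0,0]}';python3 - <<'E'
from h import *
cartons(*look('top'))
ci,im,hsv=look('wrist'); cartons(ci,im,hsv,2000)
go(.452,-.1284,.03,-14.4)
E
```

```text
time_s: 19.6
position: [0.4489, -0.1382, 0.1546]
tool_rot: [3.11, -0.411, 0.009]
force: [0.9, 0.6, -0.0]
gripper_width: 0.0849
grip_force: 0.0
time_s: 19.8
position: [0.446, -0.1301, 0.1364]
tool_rot: [-3.116, 0.395, 0.009]
force: [0.5, 0.4, 0.5]
gripper_width: 0.0849
grip_force: 0.0
carton [0.4376 0.2079] [108.7  49.2   3.7] red 0 65
carton [ 0.4464 -0.3726] [108.1  48.6   8.1] green 61 0
carton [0.5688 0.7122] [62.3 55.6 -7.5] red 0 0
carton [ 0.5948 -0.3783] [109.6  49.2 -11.3] green 57 0
carton [ 0.452  -0.1288] [108.3  48.7 -14.2] green 1651 0
carton [ 0.4481 -0.2542] [108.6  48.7  -1.8] green 1713 0
turn then shift mm [  4.2  -2.5 108.1] turn 0.001 | pos [ 447.5 -129.9  138.1] xhead -14.4 tilt [-0.1   0.02] w 85.2 t 19.9
```

Scaled: 0.038 m is 0.76, 0.035 m is 0.7.

```bash
python3 shift.py '{"jaw": [0.085,0.085,0.085,0.085,0.045,0.03,0.03,0.03,0.03],"x": [0.06,0,0,0,0,0,0,0,0],"y": [-0.04,0,0,0,0,0,0,0,0],"z": [0.7,0.7,0.76,0,0,0,0,0,0],"twist": [0,0,0,0,0,0,0,0,0]}'; python3 -c "
from h import *
go(.452,-.1288,.03)";python3 shift.py '{"jaw": [0.03,0.03,0.03,0.03],"x": [0,0,0,0],"y": [0,0,0,0],"z": [-1,-1,-1,0],"twist": [0,0,0,0]}'; python3 -c "
from h import *
go(*rk(0,.127),.18,RY)"
```

```text
time_s: 20.8
position: [0.4527, -0.1292, 0.0329]
tool_rot: [3.117, -0.393, 0.006]
force: [0.1, 1.0, 5.7]
gripper_width: 0.0489
grip_force: 62.7
turn then shift mm [-0.8 -0.2  2.9] turn 0 | pos [ 452.7 -129.2   32.9] xhead -14.4 tilt [ 0.23 -0.05] w 48.9 t 20.8
time_s: 21.2
position: [0.4553, -0.1301, 0.1876]
tool_rot: [3.115, -0.395, 0.023]
force: [-0.3, -0.7, -1.3]
gripper_width: 0.0491
grip_force: 63.2
turn then shift mm [ 200.4 -389.6    8.6] turn -0.363 | pos [ 455.3 -130.1  187.6] xhead -14.4 tilt [ 0.82 -0.18] w 49.1 t 21.2
```

Scaled: -0.0354 m is -0.708, 0.0182 m is 0.364, -0.121 rad is -1.21.

```bash
python3 shift.py '{"jaw": [0.03,0.03,0.03,0.03,0.03,0.03,0.03,0.03,0.03],"x": [0,0,0,0.364,0.364,0.364,0.364,0.364,0.364],"y": [0,0,0,-0.708,-0.708,-0.708,-0.708,-0.708,-0.708],"z": [0,0,0,0,0,0,0,0,0],"twist": [-1.21,-1.21,-1.21,0,0,0,0,0,0]}'; python3 shift.py '{"jaw": [0.03,0.03,0.03,0.03,0.03,0.03,0.03,0.03],"x": [0.364,0.364,0.364,0.364,0.364,0,0,0],"y": [-0.708,-0.708,-0.708,-0.708,-0.708,0,0,0],"z": [0,0,0,0,0,0.8,0,0],"twist": [0,0,0,0,0,0,0,0]}'; python3 -c "
from h import *
go(*rk(0,.127),.04,RY)"
```

```text
time_s: 22.1
position: [0.5362, 0.0957, 0.1814]
tool_rot: [3.137, 0.176, 0.001]
force: [0.3, -0.3, -1.3]
gripper_width: 0.0489
grip_force: 63.0
time_s: 22.9
position: [0.6061, 0.2789, 0.1405]
tool_rot: [3.135, 0.174, -0.003]
force: [0.4, -0.3, -1.4]
gripper_width: 0.0485
grip_force: 62.9
turn then shift mm [5.500e+00 1.000e-01 1.005e+02] turn 0.0 | pos [606.1 278.9 140.5] xhead 6.4 tilt [-0.1  -0.12] w 48.5 t 22.9
```

```bash
python3 shift.py '{"jaw": [0.03,0.03,0.03,0.03],"x": [0.08,0,0,0],"y": [0,0,0,0],"z": [0.7,0.56,0,0],"twist": [0,0,0,0]}'; python3 -c "
from h import *
go(*rk(0,.127),.04,RY)"
```

```text
time_s: 23.3
position: [0.6119, 0.2801, 0.0794]
tool_rot: [-3.137, -0.174, -0.003]
force: [0.3, -0.1, -0.4]
gripper_width: 0.0489
grip_force: 63.0
turn then shift mm [-0.6  0.8 39.4] turn -0.0 | pos [611.9 280.1  79.4] xhead 6.3 tilt [0.1  0.01] w 48.9 t 23.3
```

Scaled: 0.02 m is 0.4, 0.015 m is 0.3.

```bash
python3 shift.py '{"jaw": [0.03,0.03,0.03,0.03],"x": [0,0,0,0],"y": [0.02,0,0,0],"z": [0.4,0.3,0.1,0],"twist": [0,0,0,0]}'; python3 shift.py '{"jaw": [0.056,0.056,0.056,0.056,0.056,0.085,0.085],"x": [0,0,0,0,0,0,0],"y": [0,0,0,0,0,0,0],"z": [0,0,0,-0.8,-1,-1,0],"twist": [0,0,0,0,0,0,0]}'; python3 - <<'E'
from h import *
go(.4481,-.2542,.17,-1.8)
ci,im,hsv=look('top','t4.png'); cartons(ci,im,hsv)
ci,im,hsv=look('wrist','w4.png')
E
```

```text
time_s: 23.7
position: [0.6116, 0.2799, 0.0386]
tool_rot: [-3.136, -0.175, -0.002]
force: [-0.3, -0.2, -0.9]
gripper_width: 0.0488
grip_force: 63.0
time_s: 24.4
position: [0.6161, 0.2819, 0.1858]
tool_rot: [-3.131, -0.174, -0.023]
force: [0.8, 0.1, 0.8]
gripper_width: 0.0824
grip_force: 0.0
turn then shift mm [-151.3  541.2    9.7] turn 0.143 | pos [616.1 281.9 185.8] xhead 6.4 tilt [0.81 0.4 ] w 82.4 t 24.4
carton [ 0.4464 -0.3726] [108.1  48.6   8.1] green 61 0
carton [ 0.4478 -0.255 ] [108.3  45.9  -1.6] green 62 0
carton [0.4756 0.7998] [ 59.5  52.5 -32.7] red 0 0
carton [0.5688 0.7122] [62.3 55.6 -7.5] red 0 0
carton [ 0.5945 -0.3783] [110.2  49.2 -11.3] green 56 0
```

View pics/t4.png

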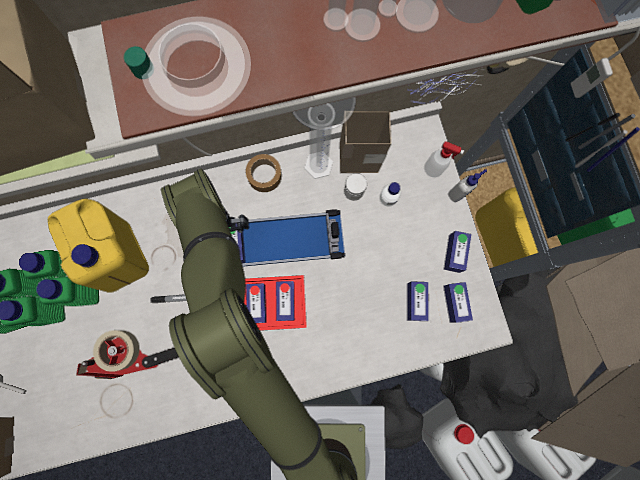

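The top view shows both reds in the tray and the stop at the rack's right end. Three greens are left, at (418,300), (458,302) and (458,252); the arm hides the first racked one.

Units first: shifts go in shares of 50 mm and turns go in units of 0.1 rad. So 0.0451 m is 0.902, -0.0126 m is -0.252, 0.143 rad is 1.43.

```bash
python3 shift.py '{"jaw": [0.085,0.085,0.085,0.085,0.085,0.085,0.085,0.085,0.085,0.085,0.085,0.085],"x": [0,-0.252,-0.252,-0.252,-0.252,-0.252,-0.252,-0.252,-0.252,-0.252,-0.252,-0.252],"y": [0,0.902,0.902,0.902,0.902,0.902,0.902,0.902,0.902,0.902,0.902,0.902],"z": [0,0,0,0,0,0,0,0,0,0,0,0],"twist": [1.43,0,0,0,0,0,0,0,0,0,0,0]}'; python3 shift.py '{"jaw": [0.085,0.085,0.085],"x": [-0.252,0,0],"y": [0.902,0,0],"z": [0,0.8,0],"twist": [0,0,0]}';python3 - <<'E'
from h import *
cartons(*look('top'))
ci,im,hsv=look('wrist'); cartons(ci,im,hsv,2000)
go(.4481,-.2542,.033,-1.8)
E
```

```text
time_s: 25.7
position: [0.4551, -0.2129, 0.176]
tool_rot: [-3.14, 0.048, 0.005]
force: [1.2, -0.8, 0.4]
gripper_width: 0.085
grip_force: 0.0
time_s: 26.0
position: [0.4386, -0.2561, 0.1332]
tool_rot: [-3.137, 0.054, 0.015]
force: [-1.1, 1.3, -0.7]
gripper_width: 0.085
grip_force: 0.0
carton [0.4375 0.2079] [108.5  49.3   3.7] red 0 67
carton [0.5688 0.7122] [62.3 55.6 -7.5] red 0 0
carton [ 0.5945 -0.3783] [110.2  49.2 -11.3] green 56 0
carton [0.6116 0.2764] [110.2  57.4   7.1] green 59 0
carton [ 0.448  -0.2552] [108.4  48.7  -1.6] green 1708 0
carton [ 0.4458 -0.3715] [108.5  48.6   7.8] green 1608 0
carton [ 0.5597 -0.3708] [48.8 41.5 78.7] red 0 0
turn then shift mm [  6.3  -0.3 103.4] turn 0.002 | pos [ 442.1 -254.6  136.5] xhead -1.7 tilt [-0.21  0.17] w 84.8 t 26.1
```

Scaled: 0.035 m is 0.7, 0.005 m is 0.1.

```bash
python3 shift.py '{"jaw": [0.085,0.085,0.085,0.085,0.045,0.03,0.03,0.03,0.03],"x": [0.1,0,0,0,0,0,0,0,0],"y": [0,0,0,0,0,0,0,0,0],"z": [0.7,0.7,0.7,0,0,0,0,0,0],"twist": [0,0,0,0,0,0,0,0,0]}'; python3 shift.py '{"jaw": [0.03,0.03,0.03,0.03],"x": [0,0,0,0],"y": [0,0,0,0],"z": [-1,-1,-1,0],"twist": [0,0,0,0]}'; python3 -c "
from h import *
go(*rk(0,.054),.18,RY)"
```

```text
time_s: 27.0
position: [0.4495, -0.257, 0.0349]
tool_rot: [3.14, -0.048, 0.006]
force: [-0.4, 0.3, 5.5]
gripper_width: 0.0489
grip_force: 63.0
time_s: 27.4
position: [0.452, -0.2587, 0.1901]
tool_rot: [3.135, -0.05, 0.021]
force: [1.5, -1.0, -1.0]
gripper_width: 0.0492
grip_force: 63.2
turn then shift mm [ 217.9 -444.1    9.3] turn -0.143 | pos [ 452.  -258.7  190.1] xhead -1.8 tilt [ 0.77 -0.38] w 49.2 t 27.4
```

Scaled: -0.037 m is -0.74, 0.0182 m is 0.364, -0.143 rad is -1.43.

```bash
python3 shift.py '{"jaw": [0.03,0.03,0.03,0.03,0.03,0.03,0.03,0.03,0.03],"x": [0,0.364,0.364,0.364,0.364,0.364,0.364,0.364,0.364],"y": [0,-0.74,-0.74,-0.74,-0.74,-0.74,-0.74,-0.74,-0.74],"z": [0,0,0,0,0,0,0,0,0],"twist": [-1.43,0,0,0,0,0,0,0,0]}'; python3 shift.py '{"jaw": [0.03,0.03,0.03,0.03,0.03,0.03,0.03,0.03,0.03],"x": [0.364,0.364,0.364,0.364,0,0,0,0,0],"y": [-0.74,-0.74,-0.74,-0.74,0,0,0,0,0],"z": [0,0,0,0,0.8,0.6,0.6,0,0],"twist": [0,0,0,0,0,0,0,0,0]}'; python3 -c "
from h import *
go(*rk(.001,.054),.042,RY)"
```

```text
time_s: 28.3
position: [0.5598, 0.0554, 0.1835]
tool_rot: [3.137, 0.176, 0.001]
force: [0.4, -0.7, -2.0]
gripper_width: 0.0491
grip_force: 63.1
time_s: 29.2
position: [0.6155, 0.2089, 0.0834]
tool_rot: [3.137, 0.175, 0.0]
force: [0.3, 0.0, -2.1]
gripper_width: 0.0489
grip_force: 62.9
turn then shift mm [ 4.7  2.7 41.4] turn 0.001 | pos [615.5 208.9  83.4] xhead 6.4 tilt [ 0.01 -0.  ] w 48.9 t 29.2
```

Scaled: 0.02 m is 0.4, 0.015 m is 0.3.

```bash
python3 shift.py '{"jaw": [0.03,0.03,0.03,0.03],"x": [0.09,0,0,0],"y": [0.05,0,0,0],"z": [0.4,0.3,0.12,0],"twist": [0,0,0,0]}'; python3 -c "
from h import *
go(*rk(.001,.054),.042,RY)"; python3 shift.py '{"jaw": [0.056,0.056,0.056,0.056,0.056,0.085,0.085],"x": [0,0,0,0,0,0,0],"y": [0,0,0,0,0,0,0],"z": [0,0,0,-0.8,-1,-1,0],"twist": [0,0,0,0,0,0,0]}'; python3 - <<'E'
from h import *
go(.4458,-.3715,.17,7.9)
ci,im,hsv=look('top'); cartons(ci,im,hsv)
E
```

```text
time_s: 29.6
position: [0.6197, 0.207, 0.0413]
tool_rot: [3.136, 0.176, -0.002]
force: [-0.2, 0.3, -0.8]
gripper_width: 0.0487
grip_force: 63.0
turn then shift mm [ 0.8  0.3 -0.7] turn 0.001 | pos [619.7 207.   41.3] xhead 6.4 tilt [-0.07 -0.02] w 48.7 t 29.6
time_s: 30.3
position: [0.6255, 0.2087, 0.1898]
tool_rot: [-3.132, -0.174, -0.024]
force: [0.9, 0.8, 0.3]
gripper_width: 0.0826
grip_force: 0.0
turn then shift mm [-258.   550.1   13.9] turn -0.027 | pos [625.5 208.7 189.8] xhead 6.4 tilt [0.85 0.32] w 82.6 t 30.3
carton [ 0.4466 -0.3725] [107.7  48.6   8.1] green 61 0
carton [0.4758 0.7999] [ 60.1  51.8 -33.8] green 2 0
carton [0.5688 0.7122] [62.3 55.6 -7.5] red 0 0
carton [ 0.5945 -0.3783] [110.2  49.2 -11.3] green 56 0
```

Scaled: 0.0423 m is 0.846, -0.0198 m is -0.396, -0.027 rad is -0.27.

```bash
python3 shift.py '{"jaw": [0.085,0.085,0.085,0.085,0.085,0.085,0.085,0.085,0.085,0.085,0.085,0.085],"x": [0,-0.396,-0.396,-0.396,-0.396,-0.396,-0.396,-0.396,-0.396,-0.396,-0.396,-0.396],"y": [0,0.846,0.846,0.846,0.846,0.846,0.846,0.846,0.846,0.846,0.846,0.846],"z": [0,0,0,0,0,0,0,0,0,0,0,0],"twist": [-0.27,0,0,0,0,0,0,0,0,0,0,0]}'; python3 shift.py '{"jaw": [0.085,0.085,0.085,0.085,0.085],"x": [-0.396,-0.396,0,0,0],"y": [0.846,0.846,0,0,0],"z": [0,0,0.8,0,0],"twist": [0,0,0,0,0]}';python3 - <<'E'
from h import *
cartons(*look('top'))
ci,im,hsv=look('wrist'); cartons(ci,im,hsv,2000)
go(.4458,-.3715,.033,7.9)
E
```

```text
time_s: 31.55
position: [0.467, -0.2849, 0.1798]
tool_rot: [-3.132, -0.22, 0.005]
force: [1.1, -0.5, -0.3]
gripper_width: 0.0851
grip_force: 0.0
time_s: 32.05
position: [0.4407, -0.3714, 0.14]
tool_rot: [-3.13, -0.221, 0.004]
force: [0.3, 0.2, 0.3]
gripper_width: 0.0851
grip_force: 0.0
carton [0.4375 0.2078] [108.5  49.4   3.7] red 0 67
carton [0.5688 0.7122] [62.3 55.6 -7.5] red 0 0
carton [ 0.5948 -0.3783] [109.6  49.2 -11.3] green 56 0
carton [0.6116 0.2764] [110.2  57.4   7.1] green 58 0
carton [0.6181 0.2053] [111.9  54.4   6.4] green 59 0
carton [ 0.4458 -0.3725] [107.9  48.7   7.9] green 1585 0
carton [ 0.5647 -0.3727] [ 52.1  48.8 -11.4] red 0 0
turn then shift mm [3.10e+00 1.00e-01 1.09e+02] turn 0.004 | pos [ 442.6 -371.9  142. ] xhead 8.1 tilt [0.05 0.04] w 85.1 t 32.1
```

Scaled: 0.038 m is 0.76, 0.037 m is 0.74.

```bash
python3 shift.py '{"jaw": [0.085,0.085,0.085,0.085,0.045,0.03,0.03,0.03,0.03],"x": [0.06,0,0,0,0,0,0,0,0],"y": [0.02,0,0,0,0,0,0,0,0],"z": [0.76,0.7,0.74,0,0,0,0,0,0],"twist": [0,0,0,0,0,0,0,0,0]}'; python3 shift.py '{"jaw": [0.03,0.03,0.03,0.03],"x": [0,0,0,0],"y": [0,0,0,0],"z": [-1,-1,-1,0],"twist": [0,0,0,0]}'; python3 -c "
from h import *
go(*rk(.001,-.019),.18,RY)"
```

```text
time_s: 33.05
position: [0.4462, -0.3747, 0.0342]
tool_rot: [3.131, 0.218, 0.006]
force: [0.3, 0.3, 7.2]
gripper_width: 0.0489
grip_force: 63.8
time_s: 33.45
position: [0.4487, -0.3769, 0.1898]
tool_rot: [3.124, 0.216, 0.019]
force: [1.1, -1.7, -1.2]
gripper_width: 0.0493
grip_force: 63.3
turn then shift mm [ 235.2 -488.2    7.3] turn 0.027 | pos [ 448.7 -376.9  189.8] xhead 7.9 tilt [ 0.75 -0.55] w 49.3 t 33.5
```

Scaled: -0.0407 m is -0.814, 0.0196 m is 0.392, 0.027 rad is 0.27.

```bash
python3 shift.py '{"jaw": [0.03,0.03,0.03,0.03,0.03,0.03,0.03,0.03,0.03],"x": [0,0.392,0.392,0.392,0.392,0.392,0.392,0.392,0.392],"y": [0,-0.814,-0.814,-0.814,-0.814,-0.814,-0.814,-0.814,-0.814],"z": [0,0,0,0,0,0,0,0,0],"twist": [0.27,0,0,0,0,0,0,0,0]}'; python3 shift.py '{"jaw": [0.03,0.03,0.03,0.03,0.03,0.03,0.03,0.03,0.03,0.03],"x": [0.392,0.392,0.392,0.392,0,0,0,0,0,0],"y": [-0.814,-0.814,-0.814,-0.814,0,0,0,0,0,0],"z": [0,0,0,0,0,0.8,0.6,0.6,0,0],"twist": [0,0,0,0,0,0,0,0,0,0]}'; python3 -c "
from h import *
go(*rk(.001,-.019),.042,RY)"
```

```text
time_s: 34.35
position: [0.563, -0.031, 0.1801]
tool_rot: [3.137, 0.174, -0.005]
force: [1.5, 0.6, -1.0]
gripper_width: 0.0493
grip_force: 63.2
time_s: 35.35
position: [0.6229, 0.1374, 0.0808]
tool_rot: [3.136, 0.175, -0.004]
force: [0.2, 0.9, -0.3]
gripper_width: 0.049
grip_force: 63.0
turn then shift mm [ 5.4  3.7 38.7] turn 0.0 | pos [622.9 137.4  80.8] xhead 6.4 tilt [-0.14 -0.05] w 49.0 t 35.4
```

Scaled: 0.018 m is 0.36, 0.015 m is 0.3.

```bash
python3 shift.py '{"jaw": [0.03,0.03,0.03,0.03],"x": [0.1,0,0,0],"y": [0.07,0,0,0],"z": [0.36,0.3,0.12,0],"twist": [0,0,0,0]}'; python3 -c "
from h import *
go(*rk(.001,-.019),.042,RY)"; python3 shift.py '{"jaw": [0.056,0.056,0.056,0.056,0.056,0.085,0.085],"x": [0,0,0,0,0,0,0],"y": [0,0,0,0,0,0,0],"z": [0,0,0,-0.8,-1,-1,0],"twist": [0,0,0,0,0,0,0]}'; python3 - <<'E'
from h import *
ci,im,hsv=look('top'); cartons(ci,im,hsv)
go(.5945,-.378,.17,-11.3)
E
```

```text
time_s: 35.75
position: [0.6284, 0.1349, 0.0421]
tool_rot: [3.136, 0.176, -0.002]
force: [-0.2, 0.0, -0.9]
gripper_width: 0.049
grip_force: 63.1
turn then shift mm [0.2 0.7 0.1] turn 0.001 | pos [628.4 134.9  42.1] xhead 6.4 tilt [-0.09 -0.02] w 49.0 t 35.8
time_s: 36.45
position: [0.6344, 0.1361, 0.1907]
tool_rot: [-3.134, -0.174, -0.024]
force: [0.3, 0.9, -0.5]
gripper_width: 0.0821
grip_force: 0.0
carton [0.5688 0.7122] [62.3 55.6 -7.5] red 0 0
carton [ 0.5948 -0.3783] [109.6  49.2 -11.3] green 56 0
carton [0.6109 0.2769] [111.4  56.5   6.9] green 59 0
turn then shift mm [ 63.6 511.   15.6] turn 0.309 | pos [632.1 135.6 187.2] xhead 6.4 tilt [0.53 0.14] w 84.8 t 36.5
```

Scaled: 0.0426 m is 0.852, 0.0053 m is 0.106, 0.103 rad is 1.03.

```bash
python3 shift.py '{"jaw": [0.085,0.085,0.085,0.085,0.085,0.085,0.085,0.085,0.085,0.085,0.085],"x": [0,0,0,0.106,0.106,0.106,0.106,0.106,0.106,0.106,0.106],"y": [0,0,0,0.852,0.852,0.852,0.852,0.852,0.852,0.852,0.852],"z": [0,0,0,0,0,0,0,0,0,0,0],"twist": [1.03,1.03,1.03,0,0,0,0,0,0,0,0]}'; python3 shift.py '{"jaw": [0.085,0.085,0.085,0.085,0.085,0.085,0.085],"x": [0.106,0.106,0.106,0.106,0,0,0],"y": [0.852,0.852,0.852,0.852,0,0,0],"z": [0,0,0,0,0.9,0,0],"twist": [0,0,0,0,0,0,0]}';python3 - <<'E'
from h import *
cartons(*look('top'))
ci,im,hsv=look('wrist'); cartons(ci,im,hsv,2000)
go(.5945,-.378,.034,-11.3)
E
```

```text
time_s: 37.6
position: [0.6028, -0.209, 0.1813]
tool_rot: [-3.126, 0.309, 0.004]
force: [1.6, -0.1, -0.6]
gripper_width: 0.0848
grip_force: 0.0
time_s: 38.3
position: [0.5906, -0.377, 0.1359]
tool_rot: [-3.124, 0.307, 0.005]
force: [1.3, 0.8, 0.5]
gripper_width: 0.0849
grip_force: 0.0
carton [0.4374 0.2079] [108.4  49.2   3.7] red 0 68
carton [0.4454 0.1255] [108.9  48.2   1.4] red 0 59
carton [0.5688 0.7122] [62.3 55.6 -7.5] red 0 0
carton [0.6115 0.2771] [109.9  56.9   6.7] green 59 0
carton [0.6177 0.2052] [112.8  54.1   6.4] green 59 0
carton [0.6252 0.1342] [117.7  50.9   6.7] green 59 0
carton [ 0.5943 -0.3787] [108.5  48.7 -11.4] green 1626 0
turn then shift mm [  1.5   0.  104.7] turn 0.002 | pos [ 592.8 -377.7  138.7] xhead -11.2 tilt [0.11 0.  ] w 85.1 t 38.4
```

Scaled: 0.035 m is 0.7, 0.034 m is 0.68.

```bash
python3 shift.py '{"jaw": [0.085,0.085,0.085,0.085,0.045,0.03,0.03,0.03,0.03],"x": [0.03,0,0,0,0,0,0,0,0],"y": [0.02,0,0,0,0,0,0,0,0],"z": [0.7,0.7,0.68,0,0,0,0,0,0],"twist": [0,0,0,0,0,0,0,0,0]}'; python3 shift.py '{"jaw": [0.03,0.03,0.03,0.03],"x": [0,0,0,0],"y": [0,0,0,0],"z": [-1,-1,-1,0],"twist": [0,0,0,0]}'; python3 -c "
from h import *
go(*rk(.001,-.092),.18,RY)"
```

```text
time_s: 39.3
position: [0.5948, -0.3812, 0.0369]
tool_rot: [3.124, -0.309, 0.008]
force: [0.3, 0.4, 6.5]
gripper_width: 0.0492
grip_force: 64.7
time_s: 39.7
position: [0.5977, -0.3834, 0.1938]
tool_rot: [3.118, -0.309, 0.026]
force: [0.7, -0.1, -1.7]
gripper_width: 0.0484
grip_force: 63.8
turn then shift mm [  87.8 -438.2   10.3] turn -0.309 | pos [ 597.7 -383.4  193.8] xhead -11.3 tilt [ 0.9  -0.54] w 48.4 t 39.7
```

```bash
python3 shift.py '{"jaw": [0.03,0.03,0.03,0.03,0.03,0.03,0.03,0.03,0.03,0.03],"x": [0,0,0,0.146,0.146,0.146,0.146,0.146,0.146,0.146],"y": [0,0,0,-0.73,-0.73,-0.73,-0.73,-0.73,-0.73,-0.73],"z": [0,0,0,0,0,0,0,0,0,0],"twist": [-1.03,-1.03,-1.03,0,0,0,0,0,0,0]}'; python3 shift.py '{"jaw": [0.03,0.03,0.03,0.03,0.03,0.03,0.03,0.03,0.03,0.03,0.03],"x": [0.146,0.146,0.146,0.146,0.146,0,0,0,0,0,0],"y": [-0.73,-0.73,-0.73,-0.73,-0.73,0,0,0,0,0,0],"z": [0,0,0,0,0,0,0.8,0.6,0.5,0,0],"twist": [0,0,0,0,0,0,0,0,0,0,0]}'; python3 -c "
from h import *
go(*rk(.001,-.092),.044,RY)"
```

```text
time_s: 40.7
position: [0.615, -0.1192, 0.1843]
tool_rot: [3.136, 0.175, 0.002]
force: [0.9, 0.9, -1.9]
gripper_width: 0.0488
grip_force: 63.7
time_s: 41.8
position: [0.6312, 0.0648, 0.0892]
tool_rot: [3.137, 0.175, 0.001]
force: [0.7, 1.8, -0.8]
gripper_width: 0.0489
grip_force: 63.7
turn then shift mm [ 5.1  3.7 45.2] turn 0.001 | pos [631.2  64.8  89.2] xhead 6.4 tilt [ 0.04 -0.  ] w 48.9 t 41.8
```

Scaled: 0.02 m is 0.4, 0.015 m is 0.3.

```bash
python3 shift.py '{"jaw": [0.03,0.03,0.03,0.03],"x": [0.1,0,0,0],"y": [0.07,0,0,0],"z": [0.4,0.3,0.19,0],"twist": [0,0,0,0]}'; python3 -c "
from h import *
go(*rk(.001,-.092),.043,RY)"; python3 shift.py '{"jaw": [0.056,0.056,0.056,0.056,0.056,0.085,0.085,0.085,0.085,0.085],"x": [0,0,0,0,0,0,0,0,0,0],"y": [0,0,0,0,0,0,0.76,0.76,0,0],"z": [0,0,0,-0.8,-1,-1,0,0,0,0],"twist": [0,0,0,0,0,0,0,0,0,0]}'; python3 - <<'E'
from h import *
ci,im,hsv=look('top'); cartons(ci,im,hsv)
go(*rk(0,-.167),.088,RY)
E
```

```text
time_s: 42.2
position: [0.6351, 0.062, 0.0432]
tool_rot: [3.137, 0.176, -0.004]
force: [-0.1, 0.0, -0.3]
gripper_width: 0.0488
grip_force: 63.7
turn then shift mm [1.5 0.5 0.2] turn 0.001 | pos [635.1  62.   43.2] xhead 6.4 tilt [-0.13 -0.01] w 48.8 t 42.2
time_s: 43.2
position: [0.6447, -0.0152, 0.1845]
tool_rot: [3.136, 0.171, 0.001]
force: [0.1, 1.3, -0.3]
gripper_width: 0.0849
grip_force: 0.0
carton [0.4375 0.2078] [108.5  49.4   3.7] red 0 67
carton [0.4454 0.1255] [108.9  48.2   1.4] red 0 59
carton [0.5688 0.7122] [62.3 55.6 -7.5] red 0 0
carton [0.6115 0.2771] [110.1  56.5   7.1] green 59 0
carton [0.6178 0.2058] [112.5  53.2   7.2] green 59 0
carton [0.6251 0.1341] [117.9  51.    6.5] green 59 0
turn then shift mm [-0.7 -0.2 96.3] turn 0.001 | pos [644.6 -13.2 184.3] xhead 6.4 tilt [0.02 0.05] w 85.2 t 43.2
```

Scaled: 0.035 m is 0.7, 0.026 m is 0.52.

```bash
python3 shift.py '{"jaw": [0.085,0.085,0.085,0.085,0.03,0.005,0.005,0.005,0.005,0.005],"x": [0,0,0,0,0,0,0,0,0,0],"y": [0,0,0,0,0,0,0,0,0,0],"z": [0.7,0.7,0.52,0,0,0,0,0,0,0],"twist": [0,0,0,0,0,0,0,0,0,0]}'; python3 shift.py '{"jaw": [0.005,0.005,0.005,0.005,0.005,0.005,0.005,0.005,0.005,0.005,0.005],"x": [0,0,0,0,0,0,0,0,0,0,0],"y": [-0.2,-0.2,-0.2,-0.2,-0.2,-0.2,-0.2,-0.2,-0.2,-0.2,0],"z": [0,0,0,0,0,0,0,0,0,0,0],"twist": [0,0,0,0,0,0,0,0,0,0,0]}'; python3 -c "
from h import *
go(*rk(0,-.038),.09,RY)"
```

```text
time_s: 44.25
position: [0.6453, -0.0124, 0.0894]
tool_rot: [-3.135, -0.175, -0.003]
force: [-1.7, 2.3, 5.6]
gripper_width: 0.0188
grip_force: 59.6
time_s: 45.35
position: [0.6347, 0.0865, 0.0894]
tool_rot: [3.136, 0.176, 0.005]
force: [-0.4, -0.6, 5.9]
gripper_width: 0.0185
grip_force: 59.6
turn then shift mm [ -1.8 -29.1  -0.6] turn 0.001 | pos [634.7  86.5  89.4] xhead 6.4 tilt [ 0.18 -0.  ] w 18.5 t 45.4
```

```bash
python3 shift.py '{"jaw": [0.005,0.005,0.005,0.005,0.005],"x": [0,0,0,0,0],"y": [-0.16,-0.12,-0.1,-0.08,0],"z": [0,0,0,0,0],"twist": [0,0,0,0,0]}'; python3 shift.py '{"jaw": [0.005,0.005,0.005],"x": [0,0,0],"y": [-0.06,-0.04,0],"z": [0,0,0],"twist": [0,0,0]}'; python3 -c "
from h import *
go(*rk(0,-.038),.09,RY)"
```

```text
time_s: 45.85
position: [0.6325, 0.107, 0.0894]
tool_rot: [3.134, 0.173, 0.005]
force: [0.9, -2.8, 6.2]
gripper_width: 0.0191
grip_force: 59.6
time_s: 46.15
position: [0.6321, 0.1113, 0.0894]
tool_rot: [3.134, 0.172, 0.005]
force: [0.3, -4.6, 5.0]
gripper_width: 0.0188
grip_force: 59.6
turn then shift mm [-1.9 -4.2 -0.6] turn -0.001 | pos [632.1 111.3  89.4] xhead 6.3 tilt [ 0.2  -0.16] w 18.8 t 46.1
```

Scaled: -0.002 m is -0.04.

```bash
python3 shift.py '{"jaw": [0.005,0.005,0.005],"x": [0,0,0],"y": [-0.04,-0.04,0],"z": [0,0,0],"twist": [0,0,0]}';  python3 shift.py '{"jaw": [0.005,0.005],"x": [0,0],"y": [-0.04,0],"z": [0,0],"twist": [0,0]}'; python3 shift.py '{"jaw": [0.005,0.005],"x": [0,0],"y": [-0.04,0],"z": [0,0],"twist": [0,0]}';  python3 -c "
from h import *
go(*rk(0,-.038),.09,RY)
ci,im,hsv=look('top','t6.png')
cv2.imwrite('pics/t6c.png',cv2.resize(im[190:345,195:395,::-1],None,fx=3.5,fy=3.5,interpolation=cv2.INTER_CUBIC))"
```

```text
time_s: 46.45
position: [0.6317, 0.1152, 0.0894]
tool_rot: [3.134, 0.172, 0.005]
force: [1.7, -4.6, 4.5]
gripper_width: 0.019
grip_force: 59.6
time_s: 46.65
position: [0.6315, 0.1167, 0.0894]
tool_rot: [3.133, 0.172, 0.005]
force: [1.0, -4.5, 6.4]
gripper_width: 0.0188
grip_force: 59.6
time_s: 46.85
position: [0.6315, 0.1167, 0.0894]
tool_rot: [3.131, 0.17, 0.005]
force: [1.5, -8.5, 5.1]
gripper_width: 0.0189
grip_force: 59.7
turn then shift mm [-1.9  1.3 -0.6] turn -0.002 | pos [631.5 116.7  89.4] xhead 6.2 tilt [ 0.21 -0.33] w 18.9 t 46.9
```

View pics/t6c.png

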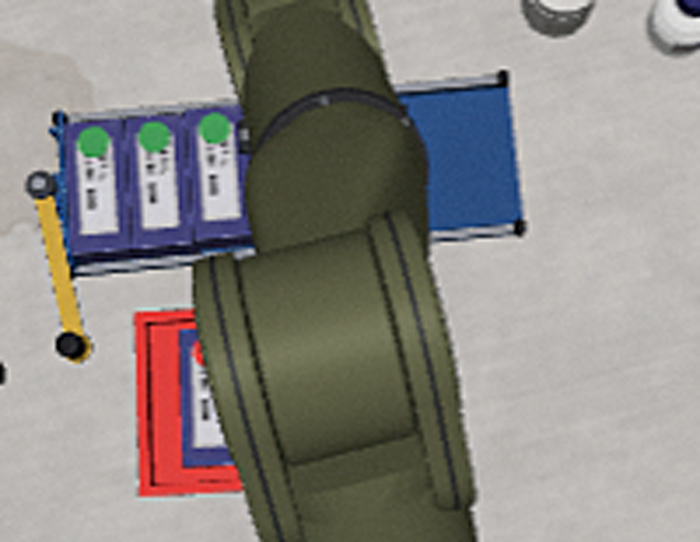

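The row is squared against the end wall (three carton tops visible at (95,190), (155,185) and (215,180)). The stop has stalled with the force rising. One more firm push, then I release and check.

Scaled: -0.003 m is -0.06.

```bash
python3 shift.py '{"jaw": [0.005,0.005,0.005],"x": [0,0,0],"y": [-0.06,0,0],"z": [0,0,0],"twist": [0,0,0]}';  python3 shift.py '{"jaw": [0.04,0.06,0.085,0.085,0.085,0.085,0.085,0.085,0.085,0.085],"x": [0,0,0,0,0,0,-0.8,-0.8,-0.8,0],"y": [0,0,0,0,0,0,0.4,0.4,0.4,0],"z": [0,0,0,0,-0.9,-0.9,0,0,0,0],"twist": [0,0,0,0,0,0,0,0,0,0]}';  python3 -c "
from h import *
go(*rk(0,-.038),.09,RY)
ci,im,hsv=look('wrist','w6.png')"
```

```text
time_s: 47.2
position: [0.6315, 0.1167, 0.0895]
tool_rot: [3.128, 0.167, 0.005]
force: [1.2, -12.1, 5.9]
gripper_width: 0.0186
grip_force: 59.8
time_s: 48.2
position: [0.5083, 0.0469, 0.1774]
tool_rot: [3.133, 0.169, -0.018]
force: [0.0, 0.2, -0.1]
gripper_width: 0.085
grip_force: 0.0
turn then shift mm [129.3 -54.8  85.7] turn -0.003 | pos [508.3  46.9 177.4] xhead 6.2 tilt [-0.64 -0.26] w 85.0 t 48.2
```

View pics/w6.png

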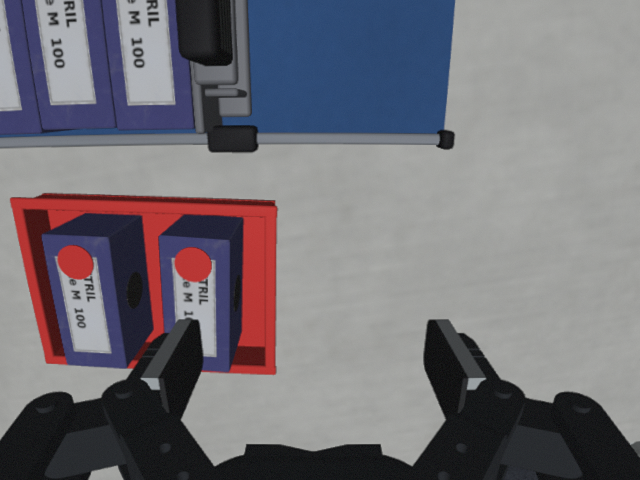

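```bash
python3 shift.py '{"jaw": [0.085,0.085,0.085,0.085,0.085,0.085,0.085],"x": [0,0,0,0,-0.2,0,0],"y": [-0.88,-0.88,-0.88,-0.88,-0.6,0,0],"z": [0,0,0,0,0,0,0],"twist": [0,0,0,0,0,0,0]}';  python3 - <<'E'
from h import *
go(.4749,.3117,.095,RY)
ci,im,hsv=look('top','t7.png'); cartons(ci,im,hsv)
y=mask(hsv,(18,120,150),(30,255,255)); y[:,:195]=0;y[:,350:]=0
for c in blobs(y,40): print('y',np.round(rect(ci,c,.08),3))
cv2.imwrite('pics/t7c.png',cv2.resize(im[190:345,195:395,::-1],None,fx=3.5,fy=3.5,interpolation=cv2.INTER_CUBIC))
E
```

```text
time_s: 48.95
position: [0.4838, 0.257, 0.178]
tool_rot: [-3.136, -0.18, -0.001]
force: [0.3, -1.1, -0.2]
gripper_width: 0.0849
grip_force: 0.0
turn then shift mm [ -2.9 -55.3  83. ] turn 0.004 | pos [483.8 257.  178. ] xhead 6.6 tilt [0.04 0.04] w 84.9 t 49.0
carton [0.4376 0.2077] [108.8  49.3   4. ] red 0 65
carton [0.4756 0.7998] [ 59.5  52.5 -32.7] red 0 0
carton [0.5688 0.7122] [62.3 55.6 -7.5] red 0 0
carton [0.6136 0.2297] [207.8 120.  -83.4] green 236 0
```

View pics/t7c.png

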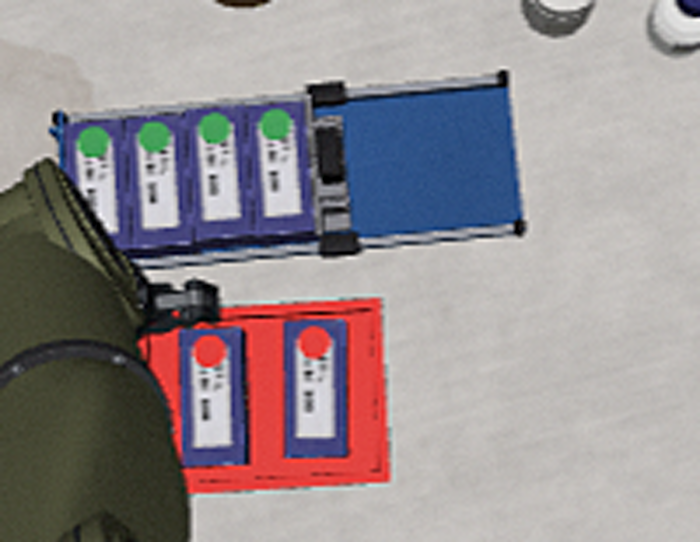

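All four greens stand in a tight, square row between wall and stop (crop x 65 to 315). Both reds are in the tray. Now the keeper goes back.

```bash
python3 shift.py '{"jaw": [0.085,0.085,0.085,0.085,0.085,0.085,0.03,0.005,0.005,0.005,0.005],"x": [-0.03,-0.03,0,0,0,0,0,0,0,0,0],"y": [-0.55,-0.55,0,0,0,0,0,0,0,0,0],"z": [0,0,0,0.8,0.74,0,0,0,0,0,0],"twist": [0,0,0,0,0,0,0,0,0,0,0]}'; python3 -c "
from h import *
go(.4749,.3117,.1,RY)
p=r.get_obs()['position'][:2]-[.6049,.348]; print(np.radians(276.35)-np.arctan2(p[1],p[0])%(2*np.pi), np.linalg.norm(p))"
```

```text
time_s: 50.1
position: [0.4755, 0.3105, 0.1025]
tool_rot: [-3.135, -0.176, -0.004]
force: [-0.6, 1.4, 6.3]
gripper_width: 0.0176
grip_force: 58.4
turn then shift mm [-0.4 -1.2  2.5] turn 0.001 | pos [475.5 310.5 102.5] xhead 6.4 tilt [0.14 0.13] w 17.6 t 50.1
1.3997676239176715 0.13476037742048405
```

Scaled: 0.0183 m is 0.366, 0.0175 m is 0.35.

```bash
python3 shift.py '{"jaw": [0.005,0.005,0.005,0.005,0.005,0.005,0.005,0.005,0.005],"x": [0.09,0.14,0.188,0.232,0.272,0.306,0.334,0,0],"y": [0.366,0.35,0.328,0.298,0.262,0.222,0.178,0,0],"z": [0,0,0,0,0,0,0,0,0],"twist": [0,0,0,0,0,0,0,0,0]}'; python3 -c "
from h import *
go(*rk(0,.062),.1,RY)
p=r.get_obs()['position'][:2]-[.6049,.348]; print(np.radians(276.35)-np.arctan2(p[1],p[0])%(2*np.pi), np.linalg.norm(p))"
```

```text
time_s: 51.0
position: [0.5666, 0.2168, 0.1026]
tool_rot: [3.136, 0.169, 0.01]
force: [4.0, -3.1, 5.3]
gripper_width: 0.017
grip_force: 59.0
turn then shift mm [51.4  7.9  2.9] turn -0.003 | pos [566.6 216.8 102.6] xhead 6.2 tilt [ 0.35 -0.03] w 17.0 t 51.0
0.3946989397027876 0.13665680011778467
```

```bash
python3 shift.py '{"jaw": [0.005,0.005,0.005,0.005,0.005],"x": [0.354,0.35,0.35,0,0],"y": [0.11,0.06,0.01,0,0],"z": [0,0,0,0,0],"twist": [0,0,0,0,0]}'; python3 -c "
from h import *
go(*rk(0,.062),.1,RY)
p=r.get_obs()['position'][:2]-[.6049,.348]; print((np.radians(276.35)-np.arctan2(p[1],p[0]))%(2*np.pi), np.linalg.norm(p))"
```

```text
time_s: 51.5
position: [0.606, 0.2144, 0.1021]
tool_rot: [3.132, 0.178, -0.033]
force: [-22.1, -4.9, 27.0]
gripper_width: 0.0156
grip_force: 63.6
turn then shift mm [12.6  1.1  1.8] turn 0.003 | pos [606.  214.4 102.1] xhead 6.5 tilt [-1.2  -0.31] w 15.6 t 51.5
0.10248902494221745 0.13364978998579555
```

Scaled: -0.04 m is -0.8, -0.035 m is -0.7.

```bash
python3 shift.py '{"jaw": [0.03,0.05,0.05,0.05,0.05,0.05,0.05,0.05,0.05,0.05,0.05],"x": [0,0,0,0,0,0,-0.8,-0.8,-0.7,0,0],"y": [0,0,0,0,0,0,0,0,0.3,0,0],"z": [0,0,0,0,-0.8,-0.8,0,0,0,0,0],"twist": [0,0,0,0,0,0,0,0,0,0,0]}'; python3 - <<'E'
from h import *
go(*rk(0,.062),.1,RY)
ci,im,hsv=look('wrist','w8.png')
y=mask(hsv,(18,120,110),(30,255,255))
for c in blobs(y,600): print('y',np.round(rect(ci,c,.08),3))
E
```

```text
time_s: 52.6
position: [0.5041, 0.1875, 0.1812]
tool_rot: [3.137, 0.175, 0.001]
force: [1.0, 0.1, 0.2]
gripper_width: 0.0499
grip_force: 0.0
turn then shift mm [116.8 -14.3  81.3] turn 0.001 | pos [504.1 187.5 181.2] xhead 6.4 tilt [ 0.03 -0.01] w 49.9 t 52.6
y [  0.611   0.273 136.444  18.287 -85.179]
```

View pics/w8.png

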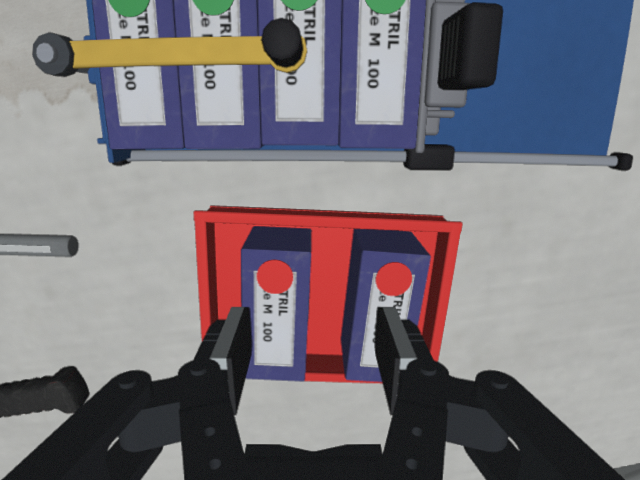

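The keeper lies nearly parallel to the rod over the row (hinge (54,54), knob top (282,40)). I compute its angle.

```bash
python3 - <<'E'
from h import *
ci=r.camera_info('wrist')
k=ray(ci,(282,40),.117)[0]; h=ray(ci,(54,54),.085)[0]; p=ray(ci,[(119,157),(618,161)],.034)
for a,b in((h,k),(p[0],p[1])): d=b-a; print(np.degrees(np.arctan2(d[1],d[0])),np.linalg.norm(d[:2]))
print(k,h)
o=ray(ci,[(100,62),(290,68)],.08);d=o[1]-o[0];print(np.degrees(np.arctan2(d[1],d[0])))
ci,im,hsv=look('wrist'); y=mask(hsv,(18,120,110),(30,255,255)); ex=[]
for x in range(90,255,3):
    i=np.nonzero(y[20:90,x])[0]
    if len(i): ex.append((x,20+i.mean()))
q=ray(ci,ex,.08); f=np.polyfit(q[:,1],q[:,0],1); print('arm heading from -y',np.degrees(np.arctan(f[0])),len(ex))
E
```

```text
-84.14745601365368 0.1334365559800399
-83.75672773376601 0.371931549135517
[0.61880276 0.21643113 0.117     ] [0.60519642 0.34917216 0.085     ]
-86.36229519146896
arm heading from -y -6.11461385050956 55
```

```bash
python3 -c "
from rig import r
print(r.close_job())"
```

```text
the job is handed in; nothing more can be done
None
```

Job handed in: four green-dot cartons are racked snug under the straightened keeper and both red-dot cartons are in the tray; the jar, bottle and marker were left alone, and no verdict came back on hand-in.

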